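Check-weigh wax blocks on the beam scale and pan them for melting

TASK

Check-weigh the wax for the fabric-painting class: with the scale's beam arrested, lay every wax block that is on the table on the scale's tray, swing the arrest lever over to release the beam, let the tray sink and stay down for at least two seconds, then swing the lever fully back to arrest the beam again with all the blocks still aboard. Then move all the blocks into the open saucepan and swing the saucepan's handle inward, so that no part of it sticks out beyond the edge of the hob or touches another pot and the saucepan still stands on its ring. Never handle a block while the beam is free, and leave the two lidded pots, the jar and the paint pot where they are.

Things in the scene. Friction and masses are not known exactly. Their poses are not given: they have to be found in the camera images.
- wax0_c (a point): Centre of a loose block of plain yellowish wax, 70 x 36 x 45 mm along its own x, y, z (as it starts, 45 mm tall and 36 mm across, lying on the table between scale and hob), about 0.1 kg. All four blocks are alike; two or three are present, the others are absent.
- wax1_c (a point): Centre of a loose block of plain yellowish wax, 70 x 36 x 45 mm along its own x, y, z (as it starts, 45 mm tall and 36 mm across, lying on the table between scale and hob), about 0.1 kg. All four blocks are alike; two or three are present, the others are absent.
- wax2_c (a point): Centre of a loose block of plain yellowish wax, 70 x 36 x 45 mm along its own x, y, z (as it starts, 45 mm tall and 36 mm across, lying on the table between scale and hob), about 0.1 kg. All four blocks are alike; two or three are present, the others are absent.
- wax3_c (a point): Centre of a loose block of plain yellowish wax, 70 x 36 x 45 mm along its own x, y, z (as it starts, 45 mm tall and 36 mm across, lying on the table between scale and hob), about 0.1 kg. All four blocks are alike; two or three are present, the others are absent.
- arrest (a joint): Arrest lever of the scale, rad: 0 = beam arrested (lever leans away from the column, towards the scale's own -x), 1.0 = beam free (leans towards the column). Rod of 12 mm diameter with a black ball of 28 mm diameter, 90 mm from the hinge, which lies along the scale's y, 36 mm above the table at x = -150 mm, y = 0 in the scale's frame; hard stops at 0 and 1.0; stays where it is left, takes about 4 to 6 N at the ball. It drops or lifts a fork under the beam.
- arrest_knob (a point): Centre of the black ball on the arrest lever, where it is now. The ball is 115 mm above the table at either stop (126 mm midway) and travels 86 mm in all, along the scale's x; it can be pushed either way with shut fingers or pinched.
- beam (a joint): Tilt of the scale's beam, rad: 0 = level (arrested), +0.08 = tray fully down (about 11 mm lower), -0.08 = counterpoise down. Free, it goes to +0.08 with two or more blocks on the tray and to -0.08 when empty.
- tray_floor (a point): Centre of the upper face of the scale tray's floor, 125 mm above the table when arrested; its axes are the scale's. The open sheet-steel tray is 240 (x) by 110 (y) mm with a rim 8 mm above its floor; it stays level as the beam tilts. In the scale's frame it is at x = -30, y = -140 mm.
- scale: Fixed beam scale on a grey base; origin under its column at table level, x pointing from lever to column, the beam lies along y at 100 mm height with the tray on the -y arm and an iron counterpoise (top at 143 mm) on the +y arm. The column's cheeks, the tallest part, reach x = -26 to 26 mm, 115 mm high; the base around lever and column is 30 mm high.
- hob_top (a point): Centre of the fixed hob's flat black top, 45 mm above the table; the top is 460 (x) by 500 (y) mm and its edges lie along this frame's axes. It has four white-ringed zones.
- zone (a point): Centre of the ring on the hob on which the open saucepan stands, at x = -110, y = 130 mm in the hob's frame.
- pan_in (a point): Centre of the inner floor of the loose open steel saucepan, 5 mm above the hob's top; x points along its handle. Inner radius 99 mm, outer 104 mm, rim 67 mm above this floor; about 0.55 kg, it slides and turns on the hob under about 3 to 6 N.
- handle_grip (a point): Middle of the black straight handle of the saucepan, 170 mm from the pan's axis, 60 mm above the hob's top; the handle is 22 mm wide, 14 mm thick, and runs radially from 102 to 240 mm. At the start it sticks out over the hob's +y edge, towards the wax blocks.
- handle_tip (a point): Outer end of the saucepan's handle, 240 mm from the pan's axis.
- pot_wide: Loose lidded steel pot, 160 mm across (204 mm over its side loops) and 100 mm tall, on the hob zone at x = -125, y = -135 mm in the hob's frame; origin under its centre. Leave alone.
- pot_tall: Loose lidded white pot, 136 mm across (180 mm over its side loops) and 125 mm tall, on the hob zone at x = 50, y = -85 mm in the hob's frame; origin under its centre. Leave alone.
- jar: White screw-top jar, 72 mm across, 90 mm tall, beyond the blocks; origin under its centre. Leave alone.
- paint: Small green paint pot, 48 mm across, 80 mm tall, with a white cap, beyond the blocks; origin under its centre. Leave alone.
Things that resemble listed ones, but are neither listed nor needed, are in the scene too. What is shaped like the part that bears wax1_c but purple is not meant. Leave any orange look-alike of the part that bears wax2_c alone.

How it is judged:
By the outcome, as a careful person would: the job done as asked, in the order asked, and still so for the second after the job is handed in, with the robot touching nothing.
Of wax0, wax1, wax2, wax3 only 2 to 3 are there at a start; the rules pass over those that are not, and their reading is None.
At some moment in a run one of wax0, wax1, wax2, wax3 may be knocked a few centimetres aside while the robot is not near it.
Once in a run the grip may slacken for a moment while it holds something.
It also fails if it takes over 210 s, if anything falls off the work surface, if the arm or the gripper's body presses on something with over 40 N, if the wrist force passes 120 N, or if a joint passes its speed limit or range.

ROBOT

A 6-joint arm with a two-finger parallel gripper is mounted at the origin on the work surface. World frame = base frame: x ahead of the robot, y to its left, z up, the work surface at z = 0. Lengths are in m, angles in degrees, forces in N, time in s.
With the tool pointing down it reaches from about 0.375 to 0.9 m from the base axis. Payload 3.1 kg.
Tool frame: the origin (TCP) lies on the centre line of the jaws, within the pads' length; the fingertips stand 14 mm ahead of it and the grasp point (between the pads) lies 5 mm behind it (bot.tips_ahead is the distance from the TCP to the fingertips, in m); z points along the fingers, y is the line along which they close (so a half turn about z gives the same grasp; the last joint's range is limited). The gripper opens to 87 mm and grips with 3 to 60 N. Pads are 19 mm wide; open, the fingers measure 117 mm over their backs; the gripper's body (75 mm by 190 mm) begins 51 mm behind the grasp point.
Start: joints at [55.434, 30.224, 82.088, -0, 67.689, -10.227], TCP at [0.258, 0.569, 0.237] pointing down, gripper open.
Joint ranges: [-176.69, 176.69], [-43.24, 126.21], [12.49, 139.97], [-82, 262], [0, 151.66], [-163.58, 163.58]. Speed limits (degrees/s): [159.86, 159.86, 180, 180, 180, 180].

INTERFACE

Orientations are given as a 3x3 rotation matrix whose columns are the frame's x, y, z axes.
In Python, from rig import bot gives the robot as it stands.
- The arm moves only by the tool play_rows, never from a script. Its argument "moves" is a list that holds one entry, the list of rows, each a list of 6 numbers: the shift along the tool's x, y, z in mm, then the turn, a rotation vector about the tool's x, y, z in rad. A call has 1 to 5 rows; each row shifts and turns the commanded pose from where the row before left it, along the tool's axes as they then stand; what a row does not reach is not made up. A row lasts 1/10 s, in which the tool goes at most 50 mm and 8.59 degrees, less where a joint would pass 70% of its speed; a pose out of reach is approached as far as the arm can. A call with a gripper value outside its range is refused whole. "fingers" is the opening, from -1 (shut) to 1 (fully open), set as the call begins (left out, the last holds). The fingers move at their own pace and stop on an object; the grip force is fixed at half the most. Time passes only in rows, so rows that do not move let the fingers close. It gives the time, the measured TCP pose, the force, the opening and the grip force at its end, in the units of the state.
- bot.read_state(): the state, without advancing time (a new reading comes with each control period).
- bot.capture(name): name is "side" or "top"; returns a dict with "image" (384x512x3 uint8, blue, green, red), "fx", "fy", "cx", "cy" (pixels), "R" (3x3) and "t" (3): a world point X has camera coordinates R X + t. Camera axes: x right, y down, z forward; pixel columns grow to the right and rows downward; lengths in m; the calibration is good to about 2 mm. A picture is of the moment at which its call begins. There is no depth.
- bot.hand_in(): hands the job in; it is judged then, once.
Trained networks look in a picture, given as the dict that the camera call returned (one of the last four; its "shot" number tells which), for a name from the list of things; names that differ only in an ending like _2 or _b are one class to them, and where a whole thing is asked for, a point or a joint stands for the part that bears it (a point fixed in the world has none). Each returns a list of dicts, best first, with "confidence" (0 to 1); they miss things now and then, are a little off and sometimes report something else, mostly with a low value. They report only what shows in the picture. A call takes as long as a camera call. They do not tell look-alikes from the thing itself.
- bot.search_frame(picture, query): "centre" ([column, row] in pixels, amid what is visible of it).
- bot.silhouettes(picture, query): "pixels" (384x512 bool, what is visible of it) and "centre" ([column, row] in pixels, amid what is visible of it).
- bot.pinpoint(picture, query): "centre" ([column, row] in pixels: a listed point, or the origin of a listed thing).
The state is a dict: "time_s": time; "joint_positions": joint angles; "qvel": joint speeds; "tau": joint torques, N m; "position": TCP position; "tcp_rot": TCP orientation; "force": force on the tool from outside, world axes, zero at the start; "moment": the same for the moment, N m; "opening": opening from 0.0 (shut) to 1.0 (fully open); "grasp_force": force on a finger pad.
Only numpy, scipy, OpenCV 4.12 (cv2) and the standard library are available. Lean on these libraries where they do the work, as an engineer would, in place of code of your own. Each camera call takes 0.05 s, during which the arm holds its last target. There are 200 camera calls.

## Working session

There is one attempt and no reset: what is moved stays moved. The work goes in short steps, Python scripts to look and compute and a tool call to move; the robot and the scene stay as the last step left them, time stands still between calls to the robot, and variables do not carry over. Pictures are saved under pics/ and viewed, at most 14 in all, crops included, and the job is handed in when it is done.

Besides the shell and the picture viewer there is one more tool, called after ">>>" by a JSON object that holds its "name" and its "arguments", one argument or row to a line. play_rows: Moves the arm, as the interface text tells. Its arguments: {"type":"object","properties":{"moves":{"type":"array","items":{"type":"array","items":{"type":"array","items":{"type":"number"}}}},"fingers":{"type":"number"}},"required":["moves"]}

```bash
ls; mkdir -p pics
cat > h.py <<'E'
import numpy as np,cv2
from rig import bot
def ray(p,c):
    d=p['R'].T@np.array([(c[0]-p['cx'])/p['fx'],(c[1]-p['cy'])/p['fy'],1]); o=-p['R'].T@np.array(p['t']); return o,d
def atz(p,c,z):
    o,d=ray(p,c); return o+d*(z-o[2])/d[2]
def proj(p,X):
    q=p['R']@np.array(X)+p['t']; return np.array([p['fx']*q[0]/q[2]+p['cx'],p['fy']*q[1]/q[2]+p['cy']])
E
python3 - <<'E'
from h import *
np.set_printoptions(precision=3,suppress=True)
Z=dict(wax0_c=.0225,arrest_knob=.115,tray_floor=.125,scale=0,hob_top=.045,zone=.045,pan_in=.05,handle_grip=.105,handle_tip=.105,pot_wide=.045,pot_tall=.045,jar=0,paint=0)
for n in("top","side"):
    p=bot.capture(n); p['R']=np.array(p['R']);p['t']=np.array(p['t'])
    cv2.imwrite(f'pics/{n}0.png',cv2.resize(p['image'],(768,576))); print(n,-p['R'].T@p['t'])
    for q,z in Z.items():
        for r in bot.pinpoint(p,q)[:5]: print(q,np.round(r['centre']),round(r['confidence'],2),atz(p,r['centre'],z))
print(bot.read_state())
E
```

```text
pics
top [ 0.457 -0.084  1.151]
arrest_knob [ 87. 251.] 0.62 [0.417 0.412 0.115]
tray_floor [144. 200.] 0.6 [0.567 0.25  0.125]
hob_top [359. 210.] 0.66 [ 0.548 -0.404  0.045]
zone [359. 211.] 0.48 [ 0.544 -0.404  0.045]
pan_in [311. 243.] 0.88 [ 0.444 -0.252  0.05 ]
handle_grip [261. 231.] 0.73 [ 0.477 -0.094  0.105]
handle_tip [236. 229.] 0.97 [ 0.484 -0.023  0.105]
pot_wide [396. 256.] 0.85 [ 0.406 -0.515  0.045]
pot_tall [388. 200.] 0.67 [ 0.579 -0.496  0.045]
jar [261. 139.] 0.79 [ 0.788 -0.097  0.   ]
jar [313. 240.] 0.2 [ 0.451 -0.266  0.   ]
paint [191. 135.] 0.76 [0.802 0.143 0.   ]
paint [360. 211.] 0.67 [ 0.548 -0.42   0.   ]
side [ 0.261 -0.902  0.77 ]
arrest_knob [156. 148.] 0.5 [0.387 0.368 0.115]
tray_floor [207. 147.] 0.77 [0.557 0.278 0.125]
tray_floor [159. 144.] 0.42 [0.401 0.382 0.125]
scale [211. 162.] 0.7 [0.592 0.383 0.   ]
scale [216. 211.] 0.49 [0.512 0.061 0.   ]
hob_top [288. 299.] 0.55 [ 0.548 -0.396  0.045]
pan_in [227. 270.] 0.84 [ 0.444 -0.249  0.05 ]
handle_grip [221. 214.] 0.57 [ 0.486 -0.086  0.105]
handle_grip [320. 326.] 0.51 [ 0.553 -0.525  0.105]
[... 202 characters left out ...]
tall [317. 324.] 0.64 [ 0.576 -0.482  0.045]
jar [305. 218.] 0.57 [ 0.764 -0.093  0.   ]
paint [281. 178.] 0.54 [0.798 0.153 0.   ]
paint [306. 215.] 0.46 [ 0.774 -0.08   0.   ]
{'time_s': 1.4, 'joint_positions': array([ 55.433,  30.223,  82.087,   0.   ,  67.689, -10.227]), 'qvel': array([-0.06 , -0.02 ,  0.032,  0.029, -0.101, -0.007]), 'tau': array([ -0.   , -44.002, -17.698,   0.063,   0.051,  -0.   ]), 'position': array([0.258, 0.569, 0.237]), 'tcp_rot': array([[-0.911,  0.412,  0.   ],
       [ 0.412,  0.911,  0.   ],
       [-0.   ,  0.   , -1.   ]]), 'force': array([ 0.345,  0.093, -0.333]), 'moment': array([-0.028,  0.003,  0.001]), 'grasp_force': 0.0, 'opening': 1.0000707302339882}
```

View pics/top0.png

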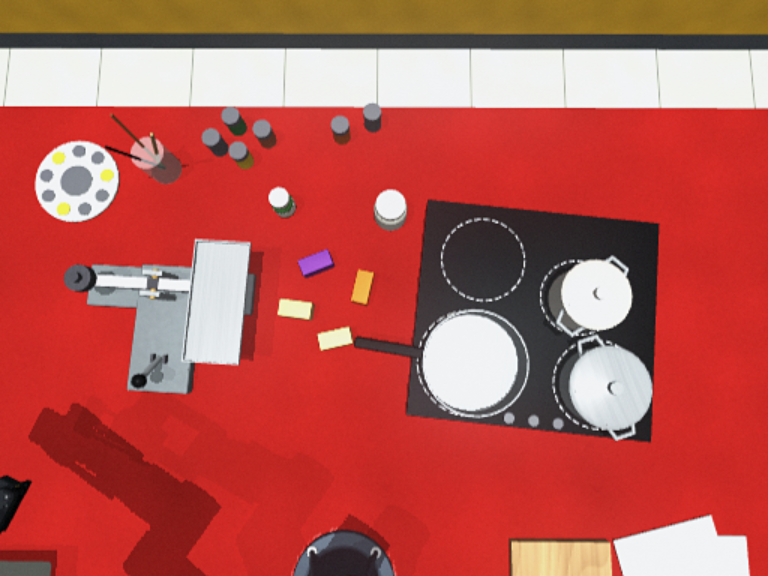

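View pics/side0.png

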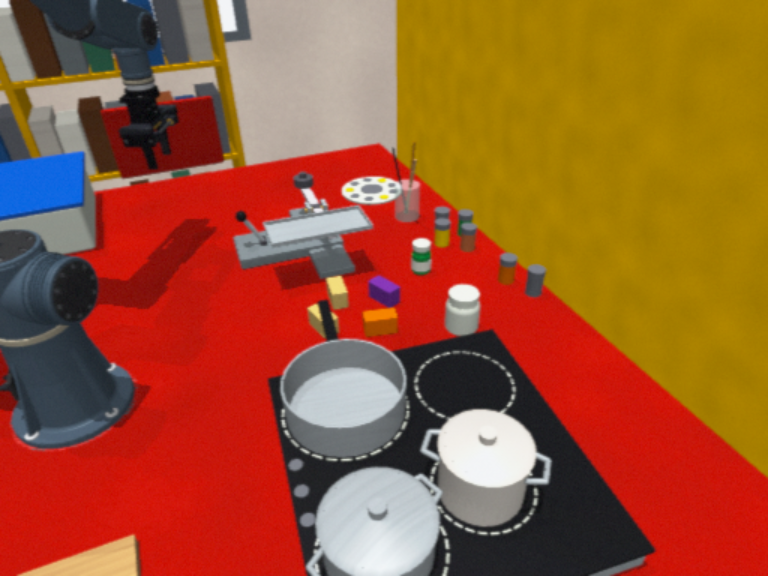

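Run:
```python
from h import *
np.set_printoptions(precision=3,suppress=True)
for n in("top","side"):
    p=bot.capture(n)
    for k in range(4):
        for r in bot.silhouettes(p,f'wax{k}_c'):
            m=r['pixels'].astype(np.uint8); 
            print(n,k,np.round(r['centre']),round(r['confidence'],2),atz(p,r['centre'],.0225),m.sum(),p['image'][r['pixels']].mean(0))
            b=cv2.boxPoints(cv2.minAreaRect(cv2.findNonZero(m)))
            print(np.array([atz(p,c,.045)[:2] for c in b]).ravel())
```

```text
top 1 [211. 175.] 0.85 [0.662 0.069 0.022] 302 [169.159  72.046 149.818]
[0.661 0.11  0.689 0.044 0.646 0.026 0.619 0.092]
top 1 [197. 204.] 0.77 [0.565 0.11  0.022] 277 [168.3   213.303 224.202]
[0.54  0.147 0.58  0.143 0.569 0.068 0.53  0.073]
top 2 [223. 226.] 0.8 [0.494 0.027 0.022] 288 [175.983 214.132 228.67 ]
[ 0.508  0.065  0.523 -0.008  0.484 -0.017  0.469  0.057]
top 2 [244. 190.] 0.77 [ 0.612 -0.041  0.022] 261 [ 69.153 161.    226.176]
[ 0.572 -0.008  0.643 -0.022  0.636 -0.06   0.564 -0.047]
top 3 [196. 205.] 0.61 [0.563 0.113 0.022] 255 [176.49  223.122 229.471]
[0.542 0.147 0.58  0.143 0.57  0.071 0.532 0.075]
top 3 [187. 135.] 0.42 [0.795 0.15  0.022] 270 [160.748 168.933 170.689]
[0.809 0.183 0.832 0.139 0.771 0.108 0.748 0.152]
side 1 [256. 195.] 0.82 [0.657 0.066 0.022] 297 [124.04   38.508 100.663]
[ 0.601  0.049  0.654  0.117  0.691  0.036  0.638 -0.026]
side 1 [222. 193.] 0.74 [0.556 0.125 0.022] 238 [ 91.458 159.513 189.807]
[0.539 0.144 0.583 0.141 0.555 0.021 0.515 0.024]
side 2 [251. 215.] 0.93 [ 0.6   -0.03   0.022] 369 [  0.122  93.675 195.184]
[ 0.575 -0.005  0.647 -0.023  0.617 -0.104  0.549 -0.087]
side 2 [211. 212.] 0.49 [0.487 0.039 0.022] 102 [ 81.265 142.029 167.176]
[ 0.446  0.007  0.482  0.059  0.518 -0.005  0.482 -0.054]
```

Top view (768-px scale): yellow blocks at (295,309) and (335,338), purple at (315,263), orange at (362,287); scale tray at (217,302), lever ball at (138,380), and the saucepan at (470,362) with its handle to the left. The side view agrees. The candidates for wax are these four, and only the two plain yellow ones fit. I'll confirm that in a crop and measure the tray and block yaws.

Run:
```python
from h import *
np.set_printoptions(precision=3,suppress=True)
p=bot.capture("top"); im=p['image']
cv2.imwrite('pics/crop1.png',cv2.resize(im[150:270,75:255],None,fx=4.4,fy=4.4,interpolation=cv2.INTER_CUBIC))
for q,z in(('tray_floor',.133),('pan_in',.117),('hob_top',.045),('arrest_knob',.115)):
    for r in bot.silhouettes(p,q)[:2]:
        m=r['pixels'].astype(np.uint8); b=cv2.boxPoints(cv2.minAreaRect(cv2.findNonZero(m)))
        B=np.array([atz(p,c,z)[:2] for c in b]);print(q,round(r['confidence'],2),np.round(r['centre']),B.ravel(),B.mean(0),np.degrees(np.arctan2(*(B-np.roll(B,1,0)).T[::-1])), np.linalg.norm(B-np.roll(B,1,0),axis=1))
for e,c in(('tray',[(250,242),(240,364),(184,359),(194,240)]),):
    print([atz(p,np.array(x)/1.5,.133)[:2] for x in c])
for c in[(428,200),(658,224),(651,440),(407,414)]: print('hob',atz(p,np.array(c)/1.5,.045)[:2])
# yellow blocks
hsv=cv2.cvtColor(im,cv2.COLOR_BGR2HSV)
m=cv2.inRange(hsv,(20,25,140),(40,160,255)); n,l,s,c=cv2.connectedComponentsWithStats(m)
for i in range(1,n):
    if s[i,4]>60:
        b=cv2.minAreaRect(cv2.findNonZero((l==i).astype(np.uint8)));print(s[i],b,atz(p,b[0],.04))
```

```text
tray_floor 0.71 [143. 202.] [0.448 0.309 0.69  0.298 0.679 0.185 0.438 0.199] [0.564 0.248] [ 84.694  -2.483 -95.588 176.656] [0.111 0.242 0.114 0.241]
hob_top 0.92 [354. 189.] [ 0.337 -0.122  0.8   -0.171  0.746 -0.697  0.29  -0.62 ] [ 0.543 -0.402] [ 84.632  -6.026 -95.882 170.356] [0.5   0.466 0.53  0.462]
hob_top 0.72 [261. 141.] [ 0.816 -0.059  0.817 -0.124  0.73  -0.124  0.729 -0.059] [ 0.773 -0.092] [   0.481  -89.752 -179.97    90.28 ] [0.087 0.065 0.087 0.065]
[array([0.681, 0.186]), array([0.442, 0.195]), array([0.451, 0.304]), array([0.685, 0.297])]
hob [ 0.796 -0.174]
hob [ 0.745 -0.668]
hob [ 0.294 -0.624]
hob [ 0.342 -0.128]
[185 200  23  13 234] ((196.06112670898438, 205.54150390625), (21.54268455505371, 10.969589233398438), 7.594643592834473) [0.559 0.111 0.04 ]
[212 218  23  16 242] ((222.81459045410156, 225.1965789794922), (11.242975234985352, 21.736419677734375), 77.00537872314453) [0.497 0.025 0.04 ]
[358 361  16  23 286] ((365.5, 372.0), (22.0, 15.0), 90.0) [ 0.065 -0.409  0.04 ]
[348 362   9  22 139] ((352.0, 372.5), (8.0, 21.0), 0.0) [ 0.063 -0.369  0.04 ]
```

View pics/crop1.png

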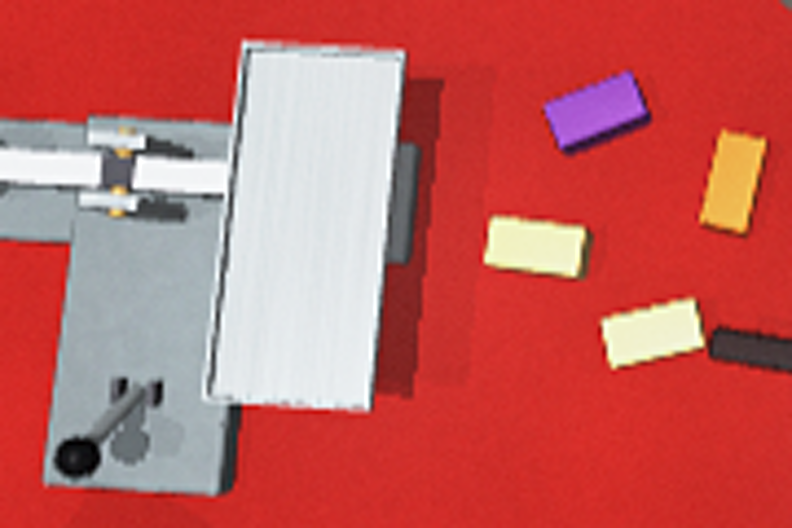

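The crop confirms it: plain yellow wax at (536,246) and (654,333), with purple (597,112) and orange (734,182) as the decoys. Two blocks are present. First I'll align the tool so that tool y = world x, then travel over block 1.

>>> {"name": "play_rows", "arguments": {
  "moves": [
    [[0,0,0,0,0,0.143],[0,0,0,0,0,0.143],[0,0,0,0,0,0.143],[0,0,0,0,0,0.143],[0,0,0,0,0,0.143]]
  ],
  "fingers": 1
}}

```text
time_s: 2.65
position: [0.2575, 0.5694, 0.2365]
tcp_rot: [[-0.412, 0.911, -0.0], [0.911, 0.412, -0.0], [-0.0, -0.0, -1.0]]
force: [0.5, -0.1, 0.7]
opening: 0.998
grasp_force: 0.0
```

>>> {"name": "play_rows", "arguments": {
  "moves": [
    [[0,0,0,0,0,0.143],[0,0,0,0,0,0.143],[0,0,0,0,0,0.146],[-20,12,0,0,0,0],[-38,25,0,0,0,0]]
  ]
}}

```text
time_s: 3.15
position: [0.2937, 0.5128, 0.2366]
tcp_rot: [[-0.003, 1.0, 0.001], [1.0, 0.003, 0.002], [0.002, 0.001, -1.0]]
force: [1.0, -1.1, 0.8]
opening: 1.001
grasp_force: 0.0
```

>>> {"name": "play_rows", "arguments": {
  "moves": [
    [[-38,25,0,0,0,0],[-38,25,0,0,0,0],[-38,25,0,0,0,0],[-38,25,0,0,0,0],[-38,25,0,0,0,0]]
  ]
}}

```text
time_s: 3.65
position: [0.4202, 0.3198, 0.2368]
tcp_rot: [[0.001, 1.0, 0.001], [1.0, -0.001, 0.0], [0.0, 0.001, -1.0]]
force: [0.4, 0.9, 0.8]
opening: 1.0
grasp_force: 0.0
```

>>> {"name": "play_rows", "arguments": {
  "moves": [
    [[-38,25,0,0,0,0],[-38,25,0,0,0,0],[-38,25,0,0,0,0],[-38,25,0,0,0,0],[-30,16,0,0,0,0]]
  ]
}}

```text
time_s: 4.15
position: [0.5371, 0.1367, 0.2369]
tcp_rot: [[0.003, 1.0, 0.002], [1.0, -0.003, -0.0], [-0.0, 0.002, -1.0]]
force: [0.3, 0.3, -0.5]
opening: 0.999
grasp_force: 0.0
```

>>> {"name": "play_rows", "arguments": {
  "moves": [
    [[-14,11,30,0,0,0.05],[-13,10,30,0,0,0.055],[0,0,40,0,0,0],[0,0,20,0,0,0],[0,0,0,0,0,0]]
  ],
  "fingers": 0.3
}}

```text
time_s: 4.65
position: [0.5531, 0.1113, 0.1136]
tcp_rot: [[0.106, 0.994, -0.007], [0.994, -0.106, -0.0], [-0.001, -0.007, -1.0]]
force: [-0.6, 0.8, -0.1]
opening: 0.679
grasp_force: 0.0
```

Run:
```python
from h import *
np.set_printoptions(precision=4,suppress=True)
s=bot.read_state();print(s['position'],s['opening'],s['tcp_rot'][:,1])
p=bot.capture("side");c=proj(p,s['position'])
x,y=[int(v) for v in c]
cv2.imwrite('pics/s1.png',cv2.resize(p['image'][y-60:y+75,x-90:x+90],None,fx=4.4,fy=4.4,interpolation=cv2.INTER_CUBIC));print(c,x-90,y-60)
p=bot.capture("top");
m=cv2.inRange(cv2.cvtColor(p['image'],cv2.COLOR_BGR2HSV),(20,25,140),(40,160,255)); n,l,t,c=cv2.connectedComponentsWithStats(m)
for i in range(1,n):
    if 20<t[i,4]<260: print(t[i],c[i],atz(p,c[i],.045))
```

```text
[0.5531 0.1113 0.1136] 0.6785199330672821 [ 0.9943 -0.1063 -0.0071]
[221.0317 172.6444] 131 112
[198 201  10  12  88] [202.2841 206.5455] [0.555  0.0902 0.045 ]
[212 218  23  16 244] [222.8279 225.2582] [0.4965 0.024  0.045 ]
[348 362   9  22 142] [351.5845 371.2324] [ 0.0682 -0.3661  0.045 ]
[383 362   4  10  23] [384.6957 365.6087] [ 0.0848 -0.4648  0.045 ]
[400 363   8  21  57] [404.5965 376.2982] [ 0.0555 -0.5221  0.045 ]
```

View pics/s1.png

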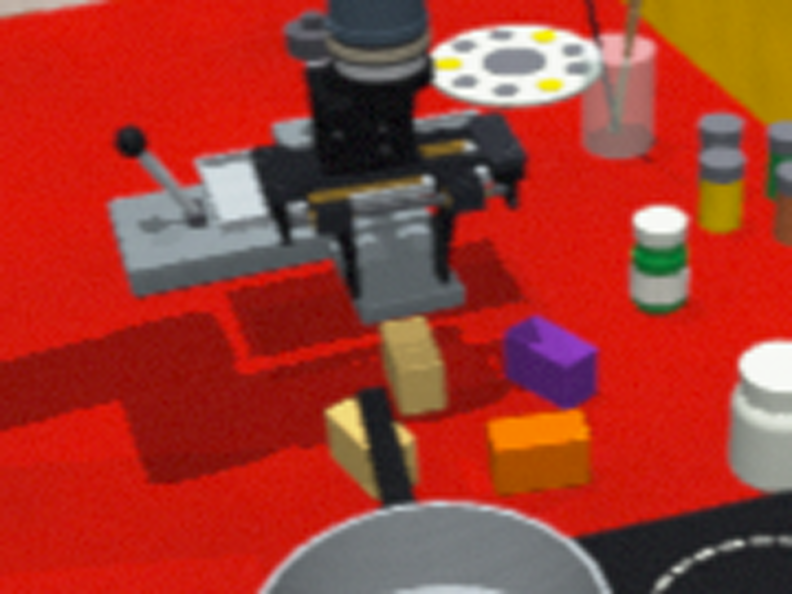

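The side crop shows the open fingers (350-440,250) lined up over block 1 (413,365). Block 2 is partly behind the handle. Going down to grasp.

>>> {"name": "play_rows", "arguments": {
  "moves": [
    [[0,4,30,0,0,0],[0,0,30,0,0,0],[0,0,15,0,0,0],[0,0,5,0,0,0],[0,0,0,0,0,0]]
  ]
}}

```text
time_s: 5.25
position: [0.5598, 0.1114, 0.0371]
tcp_rot: [[0.106, 0.994, 0.001], [0.994, -0.106, 0.0], [0.0, 0.001, -1.0]]
force: [0.3, 1.6, 0.1]
opening: 0.647
grasp_force: 0.0
```

>>> {"name": "play_rows", "arguments": {
  "moves": [
    [[0,0,0,0,0,0],[0,0,0,0,0,0],[0,0,0,0,0,0],[0,0,0,0,0,0],[0,0,0,0,0,0]]
  ],
  "fingers": -1
}}

```text
time_s: 5.75
position: [0.5597, 0.1113, 0.0374]
tcp_rot: [[0.106, 0.994, 0.001], [0.994, -0.106, 0.0], [0.0, 0.001, -1.0]]
force: [-0.1, 1.1, 5.9]
opening: 0.409
grasp_force: 29.9
```

>>> {"name": "play_rows", "arguments": {
  "moves": [
    [[0,0,-30,0,0,0],[0,0,-45,0,0,0],[0,0,-45,0,0,0],[0,0,-35,0,0,0],[0,0,0,0,0,0]]
  ]
}}

```text
time_s: 6.25
position: [0.5629, 0.1113, 0.1967]
tcp_rot: [[0.106, 0.994, 0.012], [0.994, -0.106, 0.0], [0.001, 0.011, -1.0]]
force: [1.6, 0.2, -0.3]
opening: 0.409
grasp_force: 29.9
```

>>> {"name": "play_rows", "arguments": {
  "moves": [
    [[30,10,0,0,0,0],[40,10,0,0,0,0],[40,10,0,0,0,0],[28,10,0,0,0,-0.05],[0,0,0,0,0,0]]
  ]
}}

```text
time_s: 6.75
position: [0.6143, 0.2478, 0.1896]
tcp_rot: [[0.052, 0.999, -0.0], [0.999, -0.052, 0.001], [0.001, -0.0, -1.0]]
force: [-1.0, -0.4, -1.5]
opening: 0.413
grasp_force: 29.9
```

>>> {"name": "play_rows", "arguments": {
  "moves": [
    [[-4,0,12,0,0,0],[0,0,10,0,0,0],[0,0,4,0,0,0],[0,0,0,0,0,0],[0,0,0,0,0,0]]
  ]
}}

```text
time_s: 7.25
position: [0.6136, 0.2395, 0.1654]
tcp_rot: [[0.057, 0.998, -0.0], [0.998, -0.057, -0.0], [-0.0, -0.0, -1.0]]
force: [0.3, 0.6, -0.7]
opening: 0.407
grasp_force: 29.9
```

>>> {"name": "play_rows", "arguments": {
  "moves": [
    [[0,0,0,0,0,0],[0,0,0,0,0,0],[0,0,0,0,0,0],[0,0,0,0,0,0]]
  ],
  "fingers": 0.3
}}

```text
time_s: 7.65
position: [0.6138, 0.2403, 0.166]
tcp_rot: [[0.056, 0.998, 0.001], [0.998, -0.056, 0.0], [0.0, 0.001, -1.0]]
force: [-0.9, -0.1, 0.2]
opening: 0.628
grasp_force: 0.0
```

>>> {"name": "play_rows", "arguments": {
  "moves": [
    [[0,0,-20,0,0,0],[0,0,-40,0,0,0],[0,0,-10,0,0,0],[0,0,0,0,0,0]]
  ]
}}

```text
time_s: 8.05
position: [0.615, 0.2407, 0.2382]
tcp_rot: [[0.056, 0.998, 0.006], [0.998, -0.056, 0.001], [0.001, 0.006, -1.0]]
force: [-0.1, 0.6, -0.6]
opening: 0.647
grasp_force: 0.0
```

```bash
cat > y.py <<'E'
from h import *
import sys
np.set_printoptions(precision=4,suppress=True)
s=bot.read_state();print(s['position'],s['opening'],s['tcp_rot'][:,1])
p=bot.capture("top");cv2.imwrite(f'pics/{sys.argv[1]}.png',p['image'])
m=cv2.inRange(cv2.cvtColor(p['image'],cv2.COLOR_BGR2HSV),(20,25,140),(40,160,255)); n,l,t,c=cv2.connectedComponentsWithStats(m)
for i in range(1,n):
    if 20<t[i,4]<400 and c[i,1]<350: print(t[i],c[i],[atz(p,c[i],z)[:2] for z in(.045,.095,.17)],cv2.minAreaRect(cv2.findNonZero((l==i).astype(np.uint8))))
E
python3 y.py a
python3 - <<'E'
from h import *
p=bot.capture("side");cv2.imwrite('pics/s2.png',cv2.resize(p['image'][70:260,100:340],None,fx=3,fy=3))
E
```

```text
[0.615  0.2407 0.2382] 0.6473753359879131 [ 0.9984 -0.0558  0.0055]
[132 175   3  11  22] [132.9545 180.    ] [array([0.639, 0.315]), array([0.6308, 0.2969]), array([0.6185, 0.2699])] ((132.9188995361328, 179.98648071289062), (1.8083888292312622, 10.192737579345703), 9.462322235107422)
[138 175  19  15 223] [146.7399 181.9013] [array([0.6331, 0.2704]), array([0.6251, 0.2544]), array([0.6132, 0.2304])] ((146.65345764160156, 181.96536254882812), (18.20918083190918, 12.537469863891602), 5.710593223571777)
[212 218  23  16 244] [222.8279 225.2582] [array([0.4965, 0.024 ]), array([0.4947, 0.0192]), array([0.4921, 0.0119])] ((222.81459045410156, 225.1965789794922), (11.242975234985352, 21.736419677734375), 77.00537872314453)
```

View pics/s2.png

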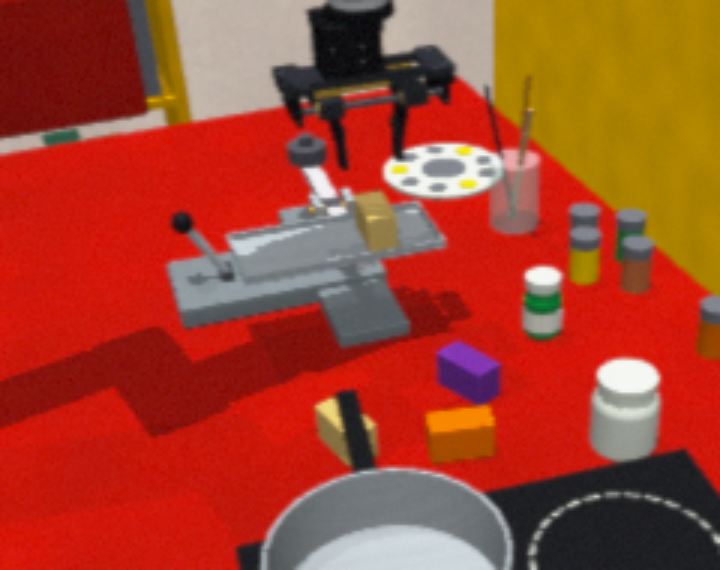

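Block 1 sits on the tray at (375,220). Next, block 2, gripped 12 mm off centre to stay clear of the handle.

>>> {"name": "play_rows", "arguments": {
  "moves": [
    [[-42,-22,0,0,0,0],[-42,-22,0,0,0,0],[-42,-22,0,0,0,0],[-42,-22,0,0,0,0],[-43,-21,0,0,0,0]]
  ]
}}

```text
time_s: 8.65
position: [0.4903, 0.0347, 0.2338]
tcp_rot: [[0.055, 0.998, -0.004], [0.998, -0.055, 0.0], [0.0, -0.004, -1.0]]
force: [0.3, -0.5, -0.1]
opening: 0.647
grasp_force: 0.0
```

>>> {"name": "play_rows", "arguments": {
  "moves": [
    [[0,0,20,0,0,-0.1],[0,0,40,0,0,-0.1],[0,0,40,0,0,-0.1],[0,0,20,0,0,0],[0,0,0,0,0,0]]
  ]
}}

```text
time_s: 9.15
position: [0.4892, 0.036, 0.1117]
tcp_rot: [[-0.241, 0.97, -0.01], [0.971, 0.241, 0.002], [0.004, -0.01, -1.0]]
force: [-0.3, 0.4, 1.3]
opening: 0.648
grasp_force: 0.0
```

```bash
python3 y.py b
```

```text
[0.4892 0.036  0.1117] 0.6482033732511545 [ 0.9705  0.2411 -0.0097]
[132 175  25  15 302] [143.904  181.8841] [array([0.6331, 0.2795]), array([0.6251, 0.2631]), array([0.6132, 0.2384])] ((143.92758178710938, 181.8689727783203), (24.08319091796875, 12.539868354797363), 4.763641834259033)
[230 219   5  11  32] [231.9375 224.6875] [array([ 0.4984, -0.0046]), array([ 0.4966, -0.0082]), array([ 0.4938, -0.0135])] ((232.0, 224.0), (10.0, 4.0), 90.0)
```

>>> {"name": "play_rows", "arguments": {
  "moves": [
    [[0,4,30,0,0,0],[0,0,30,0,0,0],[0,0,12,0,0,0],[0,0,4,0,0,0],[0,0,0,0,0,0]]
  ]
}}

```text
time_s: 9.7
position: [0.4971, 0.0367, 0.04]
tcp_rot: [[-0.242, 0.97, 0.0], [0.97, 0.242, -0.0], [-0.0, 0.0, -1.0]]
force: [-0.0, -0.3, -0.1]
opening: 0.647
grasp_force: 0.0
```

>>> {"name": "play_rows", "arguments": {
  "moves": [
    [[0,0,0,0,0,0],[0,0,0,0,0,0],[0,0,0,0,0,0],[0,0,0,0,0,0],[0,0,0,0,0,0]]
  ],
  "fingers": -1
}}

```text
time_s: 10.2
position: [0.4966, 0.0366, 0.0403]
tcp_rot: [[-0.242, 0.97, -0.0], [0.97, 0.242, -0.0], [-0.0, -0.0, -1.0]]
force: [-2.0, 0.4, 6.9]
opening: 0.409
grasp_force: 29.9
```

>>> {"name": "play_rows", "arguments": {
  "moves": [
    [[0,0,-30,0,0,0],[0,0,-45,0,0,0],[0,0,-45,0,0,0],[0,0,-35,0,0,0],[0,0,0,0,0,0]]
  ]
}}

```text
time_s: 10.7
position: [0.5001, 0.0363, 0.1992]
tcp_rot: [[-0.242, 0.97, 0.011], [0.97, 0.242, -0.002], [-0.004, 0.011, -1.0]]
force: [0.8, 0.8, -0.5]
opening: 0.413
grasp_force: 29.8
```

>>> {"name": "play_rows", "arguments": {
  "moves": [
    [[43,14,0,0,0,0],[43,14,0,0,0,0],[43,14,0,0,0,0],[43,13,0,0,0,0],[44,13,0,0,0,0]]
  ]
}}

```text
time_s: 11.2
position: [0.5097, 0.2641, 0.193]
tcp_rot: [[-0.241, 0.97, -0.002], [0.97, 0.241, -0.001], [-0.0, -0.002, -1.0]]
force: [0.5, 0.1, -1.9]
opening: 0.418
grasp_force: 29.8
```

>>> {"name": "play_rows", "arguments": {
  "moves": [
    [[0,0,0,0,0,0.1],[0,0,0,0,0,0.1],[0,0,0,0,0,0.1],[0,0,0,0,0,0]]
  ]
}}

```text
time_s: 11.6
position: [0.5096, 0.2626, 0.1929]
tcp_rot: [[0.055, 0.998, -0.003], [0.998, -0.055, -0.001], [-0.001, -0.003, -1.0]]
force: [-0.1, -0.5, -1.1]
opening: 0.412
grasp_force: 29.9
```

>>> {"name": "play_rows", "arguments": {
  "moves": [
    [[0,3,12,0,0,0],[0,0,9,0,0,0],[0,0,4,0,0,0],[0,0,0,0,0,0],[0,0,0,0,0,0]]
  ]
}}

```text
time_s: 12.1
position: [0.5136, 0.2624, 0.1693]
tcp_rot: [[0.056, 0.998, -0.0], [0.998, -0.056, -0.0], [-0.0, -0.0, -1.0]]
force: [0.3, 0.2, -0.7]
opening: 0.412
grasp_force: 29.8
```

>>> {"name": "play_rows", "arguments": {
  "moves": [
    [[0,0,0,0,0,0],[0,0,0,0,0,0],[0,0,0,0,0,0],[0,0,0,0,0,0]]
  ],
  "fingers": 0.3
}}

```text
time_s: 12.5
position: [0.5138, 0.2626, 0.1699]
tcp_rot: [[0.056, 0.998, 0.001], [0.998, -0.056, 0.0], [0.0, 0.001, -1.0]]
force: [-0.4, 0.6, 0.3]
opening: 0.627
grasp_force: 0.0
```

>>> {"name": "play_rows", "arguments": {
  "moves": [
    [[0,0,-20,0,0,0],[0,0,-40,0,0,0],[0,0,-10,0,0,0],[0,0,0,0,0,0]]
  ]
}}

```text
time_s: 12.9
position: [0.5149, 0.2629, 0.2417]
tcp_rot: [[0.056, 0.998, 0.005], [0.998, -0.056, 0.001], [0.002, 0.005, -1.0]]
force: [-0.1, 0.5, -0.2]
opening: 0.648
grasp_force: 0.0
```

>>> {"name": "play_rows", "arguments": {
  "moves": [
    [[31,-29,0,0,0,0],[31,-29,0,0,0,0],[31,-28,0,0,0,0],[32,-28,0,0,0,0],[0,0,0,0,0,0]]
  ],
  "fingers": 0.15
}}

```text
time_s: 13.4
position: [0.4021, 0.3963, 0.2378]
tcp_rot: [[0.05, 0.999, -0.005], [0.999, -0.05, -0.001], [-0.001, -0.005, -1.0]]
force: [0.4, -0.5, 0.1]
opening: 0.576
grasp_force: 0.0
```

>>> {"name": "play_rows", "arguments": {
  "moves": [
    [[0,0,30,0,0,0],[0,0,35,0,0,0],[0,0,0,0,0,0],[0,0,0,0,0,0]]
  ]
}}

```text
time_s: 13.8
position: [0.4064, 0.3928, 0.1735]
tcp_rot: [[0.057, 0.998, -0.003], [0.998, -0.057, -0.002], [-0.002, -0.003, -1.0]]
force: [0.3, 0.1, -0.6]
opening: 0.575
grasp_force: 0.0
```

```bash
python3 y.py c
python3 - <<'E'
from h import *
p=bot.capture("side");cv2.imwrite('pics/s3.png',cv2.resize(p['image'][90:210,100:260],None,fx=4.8,fy=4.8,interpolation=cv2.INTER_CUBIC))
P=bot.read_state()['position']; print([(proj(p,P+np.array(d))-[100,90])*4.8 for d in([0,0,-.014],[-.001,0,.115-P[2]])])
for r in bot.pinpoint(p,'arrest_knob'):print((r['centre']-np.array([100,90]))*4.8,atz(p,r['centre'],.115),r['confidence'])
E
```

```text
[0.4064 0.3928 0.1735] 0.5746454683278884 [ 0.9984 -0.0565 -0.0026]
[132 175  25  15 304] [143.8816 181.9243] [array([0.6329, 0.2795]), array([0.625 , 0.2631]), array([0.6131, 0.2385])] ((143.92645263671875, 181.95587158203125), (24.08270263671875, 12.654922485351562), 4.398705005645752)
[125 211  26  14 322] [137.7143 217.441 ] [array([0.5193, 0.2934]), array([0.5165, 0.2763]), array([0.5123, 0.2507])] ((137.5, 217.5), (13.0, 25.0), 90.0)
[array([278.82059633, 206.52196726]), array([287.89006971, 261.02154564])]
[281.76 263.04] [0.4017813  0.39249753 0.115     ] 0.66
```

View pics/s3.png

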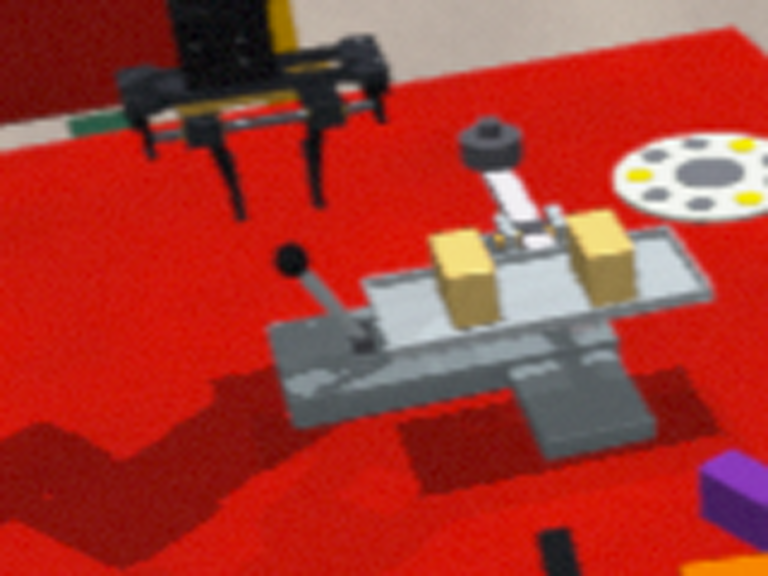

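Both blocks are on the tray, at (465,275) and (602,255), and the fingers are right above the ball at (291,259). Next, straddle the ball and push along the scale's +x.

>>> {"name": "play_rows", "arguments": {
  "moves": [
    [[0,2,20,0,0,0],[0,0,20,0,0,0],[0,0,14,0,0,0],[0,0,0,0,0,0]]
  ]
}}

```text
time_s: 14.35
position: [0.4086, 0.3932, 0.1202]
tcp_rot: [[0.056, 0.998, -0.001], [0.998, -0.056, -0.001], [-0.001, -0.001, -1.0]]
force: [-0.1, -0.9, -1.0]
opening: 0.575
grasp_force: 0.0
```

>>> {"name": "play_rows", "arguments": {
  "moves": [
    [[0,10,0,0,0,0],[0,20,0,0,0,0],[0,20,0,0,0,0],[0,20,0,0,0,0],[0,15,0,0,0,0]]
  ]
}}

```text
time_s: 14.85
position: [0.4936, 0.3887, 0.1217]
tcp_rot: [[0.057, 0.998, -0.002], [0.998, -0.057, 0.0], [0.0, -0.002, -1.0]]
force: [-5.4, 2.2, -4.5]
opening: 0.573
grasp_force: 2.8
```

>>> {"name": "play_rows", "arguments": {
  "moves": [
    [[0,5,0,0,0,0],[0,5,0,0,0,0],[0,0,0,0,0,0],[0,0,0,0,0,0]]
  ]
}}

```text
time_s: 15.25
position: [0.5027, 0.3881, 0.1202]
tcp_rot: [[0.056, 0.998, -0.002], [0.998, -0.056, -0.001], [-0.001, -0.002, -1.0]]
force: [-3.8, 0.8, -3.5]
opening: 0.573
grasp_force: 2.1
```

```bash
python3 y.py d
python3 - <<'E'
from h import *
print(bot.read_state()['force'])
p=bot.capture("side");cv2.imwrite('pics/s4.png',cv2.resize(p['image'][90:210,100:260],None,fx=4.8,fy=4.8,interpolation=cv2.INTER_CUBIC))
E
```

```text
[0.5027 0.3881 0.1202] 0.5733443136011919 [ 0.9984 -0.0557 -0.0016]
[134 176  25  14 299] [145.6054 182.5953] [array([0.6308, 0.2739]), array([0.623 , 0.2577]), array([0.6112, 0.2335])] ((145.7964630126953, 182.55311584472656), (23.880321502685547, 12.439053535461426), 3.814074993133545)
[127 211  26  14 314] [139.5382 217.672 ] [array([0.5186, 0.2875]), array([0.5159, 0.2708]), array([0.5117, 0.2456])] ((139.51763916015625, 217.77056884765625), (24.619577407836914, 12.961708068847656), 4.39870548248291)
[-5.07356091 -0.44759273 -3.60349422]
```

View pics/s4.png

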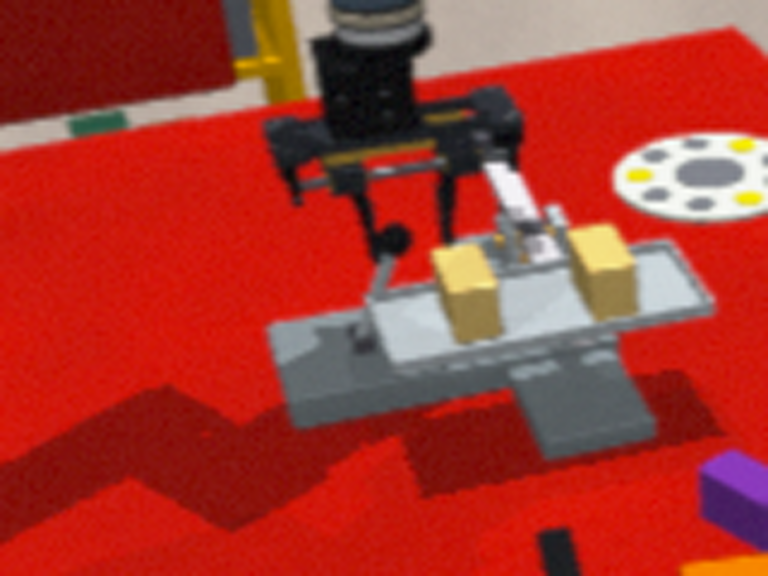

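The tray has sunk and the blocks sit about 15 px lower in the crop. I'll push gently to the stop, then wait more than 2 s.

>>> {"name": "play_rows", "arguments": {
  "moves": [
    [[0,3,0,0,0,0],[0,0,0,0,0,0],[0,2,0,0,0,0],[0,0,0,0,0,0],[0,0,0,0,0,0]]
  ]
}}

```text
time_s: 15.85
position: [0.5067, 0.3877, 0.1197]
tcp_rot: [[0.056, 0.998, -0.004], [0.998, -0.056, -0.001], [-0.001, -0.004, -1.0]]
force: [-5.8, 1.2, -4.4]
opening: 0.577
grasp_force: 2.9
```

>>> {"name": "play_rows", "arguments": {
  "moves": [
    [[0,-5,0,0,0,0],[0,-5,0,0,0,0],[0,0,0,0,0,0],[0,0,0,0,0,0],[0,0,0,0,0,0]]
  ]
}}

```text
time_s: 16.35
position: [0.4996, 0.3887, 0.1212]
tcp_rot: [[0.056, 0.998, 0.002], [0.998, -0.056, 0.001], [0.001, 0.002, -1.0]]
force: [-1.2, -0.7, 0.6]
opening: 0.575
grasp_force: 0.0
```

>>> {"name": "play_rows", "arguments": {
  "moves": [
    [[0,0,0,0,0,0],[0,0,0,0,0,0],[0,0,0,0,0,0],[0,0,0,0,0,0],[0,0,0,0,0,0]]
  ]
}}

```text
time_s: 16.85
position: [0.4986, 0.3885, 0.1205]
tcp_rot: [[0.056, 0.998, -0.0], [0.998, -0.056, -0.0], [-0.0, -0.0, -1.0]]
force: [0.4, -0.4, -1.1]
opening: 0.574
grasp_force: 0.0
```

>>> {"name": "play_rows", "arguments": {
  "moves": [
    [[0,0,0,0,0,0],[0,0,0,0,0,0],[0,0,0,0,0,0],[0,0,0,0,0,0],[0,0,0,0,0,0]]
  ]
}}

```text
time_s: 17.35
position: [0.4986, 0.3886, 0.1206]
tcp_rot: [[0.056, 0.998, 0.0], [0.998, -0.056, 0.0], [0.0, 0.0, -1.0]]
force: [-0.1, 0.8, 0.7]
opening: 0.578
grasp_force: 0.0
```

>>> {"name": "play_rows", "arguments": {
  "moves": [
    [[0,0,0,0,0,0],[0,0,0,0,0,0],[0,0,0,0,0,0],[0,0,0,0,0,0],[0,0,0,0,0,0]]
  ]
}}

```text
time_s: 17.85
position: [0.4986, 0.3885, 0.1205]
tcp_rot: [[0.056, 0.998, -0.0], [0.998, -0.056, -0.0], [-0.0, -0.0, -1.0]]
force: [0.7, -0.3, -0.7]
opening: 0.572
grasp_force: 0.0
```

>>> {"name": "play_rows", "arguments": {
  "moves": [
    [[0,0,0,0,0,0],[0,0,0,0,0,0],[0,0,0,0,0,0],[0,0,0,0,0,0],[0,0,0,0,0,0]]
  ]
}}

```text
time_s: 18.35
position: [0.4986, 0.3885, 0.1206]
tcp_rot: [[0.056, 0.998, -0.0], [0.998, -0.056, 0.0], [0.0, -0.0, -1.0]]
force: [-0.5, -0.5, -0.4]
opening: 0.574
grasp_force: 0.0
```

>>> {"name": "play_rows", "arguments": {
  "moves": [
    [[0,0,0,0,0,0],[0,0,0,0,0,0],[0,0,0,0,0,0],[0,0,0,0,0,0],[0,0,0,0,0,0]]
  ]
}}

```text
time_s: 18.85
position: [0.4986, 0.3885, 0.1206]
tcp_rot: [[0.056, 0.998, 0.0], [0.998, -0.056, 0.0], [0.0, 0.0, -1.0]]
force: [-0.6, 0.4, -0.9]
opening: 0.576
grasp_force: 0.0
```

```bash
python3 y.py e
```

```text
[0.4986 0.3885 0.1206] 0.5758543729057382 [ 0.9984 -0.056   0.    ]
[134 176  25  14 301] [145.608  182.5748] [array([0.6309, 0.2739]), array([0.623 , 0.2577]), array([0.6113, 0.2335])] ((145.79647827148438, 182.55311584472656), (24.01335906982422, 12.439053535461426), 3.814074993133545)
[127 211  26  14 314] [139.5478 217.672 ] [array([0.5186, 0.2875]), array([0.5159, 0.2707]), array([0.5117, 0.2456])] ((139.5205841064453, 217.73233032226562), (24.619577407836914, 12.88501262664795), 4.39870548248291)
```

>>> {"name": "play_rows", "arguments": {
  "moves": [
    [[0,6,0,0,0,0],[0,4,0,0,0,0],[0,2,0,0,0,0],[0,2,0,0,0,0],[0,0,0,0,0,0]]
  ]
}}

```text
time_s: 19.4
position: [0.5074, 0.3879, 0.1199]
tcp_rot: [[0.057, 0.998, -0.012], [0.998, -0.057, -0.001], [-0.002, -0.012, -1.0]]
force: [-10.1, 2.3, 3.9]
opening: 0.58
grasp_force: 5.0
```

>>> {"name": "play_rows", "arguments": {
  "moves": [
    [[0,2,0,0,0,0],[0,0,0,0,0,0]]
  ]
}}

```text
time_s: 19.6
position: [0.5076, 0.3879, 0.1198]
tcp_rot: [[0.057, 0.998, -0.016], [0.998, -0.057, -0.001], [-0.002, -0.015, -1.0]]
force: [-12.1, 3.8, 6.5]
opening: 0.578
grasp_force: 6.5
```

At the hard stop. Back off, dwell, then swing it back.

>>> {"name": "play_rows", "arguments": {
  "moves": [
    [[0,-8,0,0,0,0],[0,-8,0,0,0,0],[0,0,0,0,0,0],[0,0,0,0,0,0],[0,0,0,0,0,0]]
  ]
}}

```text
time_s: 20.1
position: [0.4996, 0.3885, 0.1207]
tcp_rot: [[0.056, 0.998, 0.001], [0.998, -0.056, 0.0], [0.0, 0.001, -1.0]]
force: [-0.3, 0.3, 0.5]
opening: 0.578
grasp_force: 0.0
```

>>> {"name": "play_rows", "arguments": {
  "moves": [
    [[0,0,0,0,0,0],[0,0,0,0,0,0],[0,0,0,0,0,0],[0,0,0,0,0,0],[0,0,0,0,0,0]]
  ]
}}

```text
time_s: 20.6
position: [0.4987, 0.3885, 0.1205]
tcp_rot: [[0.056, 0.998, 0.0], [0.998, -0.056, -0.0], [-0.0, 0.0, -1.0]]
force: [-0.6, 0.4, 0.5]
opening: 0.572
grasp_force: 0.0
```

>>> {"name": "play_rows", "arguments": {
  "moves": [
    [[0,0,0,0,0,0],[0,0,0,0,0,0],[0,0,0,0,0,0],[0,0,0,0,0,0],[0,0,0,0,0,0]]
  ]
}}

```text
time_s: 21.1
position: [0.4986, 0.3885, 0.1205]
tcp_rot: [[0.056, 0.998, -0.0], [0.998, -0.056, -0.0], [-0.0, -0.0, -1.0]]
force: [0.4, -0.8, -0.3]
opening: 0.57
grasp_force: 0.0
```

>>> {"name": "play_rows", "arguments": {
  "moves": [
    [[0,0,0,0,0,0],[0,0,0,0,0,0],[0,0,0,0,0,0],[0,0,0,0,0,0],[0,0,0,0,0,0]]
  ]
}}

```text
time_s: 21.6
position: [0.4986, 0.3886, 0.1205]
tcp_rot: [[0.056, 0.998, -0.0], [0.998, -0.056, -0.0], [-0.0, -0.0, -1.0]]
force: [-0.2, -0.2, -0.5]
opening: 0.574
grasp_force: 0.0
```

>>> {"name": "play_rows", "arguments": {
  "moves": [
    [[0,0,0,0,0,0],[0,0,0,0,0,0],[0,0,0,0,0,0],[0,0,0,0,0,0],[0,0,0,0,0,0]]
  ]
}}

```text
time_s: 22.1
position: [0.4986, 0.3885, 0.1205]
tcp_rot: [[0.056, 0.998, -0.0], [0.998, -0.056, -0.0], [-0.0, -0.0, -1.0]]
force: [-0.4, -0.1, 0.3]
opening: 0.573
grasp_force: 0.0
```

>>> {"name": "play_rows", "arguments": {
  "moves": [
    [[0,-12,0,0,0,0],[0,-12,0,0,0,0],[0,-12,0,0,0,0],[0,-12,0,0,0,0],[0,-12,0,0,0,0]]
  ]
}}

```text
time_s: 22.6
position: [0.4432, 0.3939, 0.1236]
tcp_rot: [[0.055, 0.998, 0.013], [0.998, -0.055, 0.006], [0.006, 0.013, -1.0]]
force: [6.8, 0.2, 4.5]
opening: 0.576
grasp_force: 3.0
```

>>> {"name": "play_rows", "arguments": {
  "moves": [
    [[0,-12,0,0,0,0],[0,-12,0,0,0,0],[0,-12,0,0,0,0],[0,0,0,0,0,0],[0,0,0,0,0,0]]
  ]
}}

```text
time_s: 23.1
position: [0.4022, 0.3941, 0.1208]
tcp_rot: [[0.055, 0.998, -0.0], [0.998, -0.055, 0.0], [0.0, -0.0, -1.0]]
force: [1.1, 0.4, 0.5]
opening: 0.573
grasp_force: 0.3
```

>>> {"name": "play_rows", "arguments": {
  "moves": [
    [[0,-4,0,0,0,0],[0,-3,0,0,0,0],[0,-2,0,0,0,0],[0,0,0,0,0,0]]
  ]
}}

```text
time_s: 23.5
position: [0.3978, 0.3944, 0.1203]
tcp_rot: [[0.055, 0.998, 0.008], [0.998, -0.055, 0.001], [0.001, 0.007, -1.0]]
force: [9.5, -1.6, -6.8]
opening: 0.582
grasp_force: 5.1
```

>>> {"name": "play_rows", "arguments": {
  "moves": [
    [[0,-3,0,0,0,0],[0,0,0,0,0,0]]
  ]
}}

```text
time_s: 23.7
position: [0.3975, 0.3945, 0.1202]
tcp_rot: [[0.055, 0.998, 0.012], [0.998, -0.055, 0.001], [0.002, 0.012, -1.0]]
force: [15.9, -2.8, -10.4]
opening: 0.576
grasp_force: 8.1
```

At the arrest stop. Centre off the ball, rise, and check the tray.

>>> {"name": "play_rows", "arguments": {
  "moves": [
    [[0,9,0,0,0,0],[0,8,0,0,0,0],[0,0,0,0,0,0],[0,0,-15,0,0,0],[0,0,-40,0,0,0]]
  ]
}}

```text
time_s: 24.2
position: [0.4043, 0.3918, 0.1726]
tcp_rot: [[0.056, 0.998, -0.01], [0.998, -0.056, -0.006], [-0.006, -0.009, -1.0]]
force: [0.2, 0.2, -0.6]
opening: 0.577
grasp_force: 0.0
```

>>> {"name": "play_rows", "arguments": {
  "moves": [
    [[0,0,-45,0,0,0],[0,0,-20,0,0,0],[0,0,0,0,0,0]]
  ],
  "fingers": 0.3
}}

```text
time_s: 24.5
position: [0.4085, 0.3949, 0.2441]
tcp_rot: [[0.055, 0.998, 0.005], [0.998, -0.055, 0.004], [0.004, 0.005, -1.0]]
force: [0.5, -0.4, -0.7]
opening: 0.643
grasp_force: 0.0
```

```bash
python3 y.py f
python3 - <<'E'
from h import *
p=bot.capture("side");cv2.imwrite('pics/s5.png',cv2.resize(p['image'][90:210,100:260],None,fx=4.8,fy=4.8,interpolation=cv2.INTER_CUBIC))
for r in bot.pinpoint(p,'arrest_knob'):print((r['centre']-np.array([100,90]))*4.8,r['confidence'])
E
```

```text
[0.4085 0.3949 0.2441] 0.6425243146420438 [ 0.9985 -0.0554  0.0052]
[132 175  25  15 301] [143.9103 181.8638] [array([0.6331, 0.2795]), array([0.6252, 0.2631]), array([0.6133, 0.2384])] ((143.92623901367188, 181.81149291992188), (24.082508087158203, 12.493931770324707), 5.19442892074585)
[125 211  26  14 321] [137.7227 217.4206] [array([0.5194, 0.2933]), array([0.5166, 0.2763]), array([0.5124, 0.2507])] ((137.63934326171875, 217.46722412109375), (24.716257095336914, 13.127683639526367), 5.19442892074585)
[288.96 264.96] 0.6
```

View pics/s5.png

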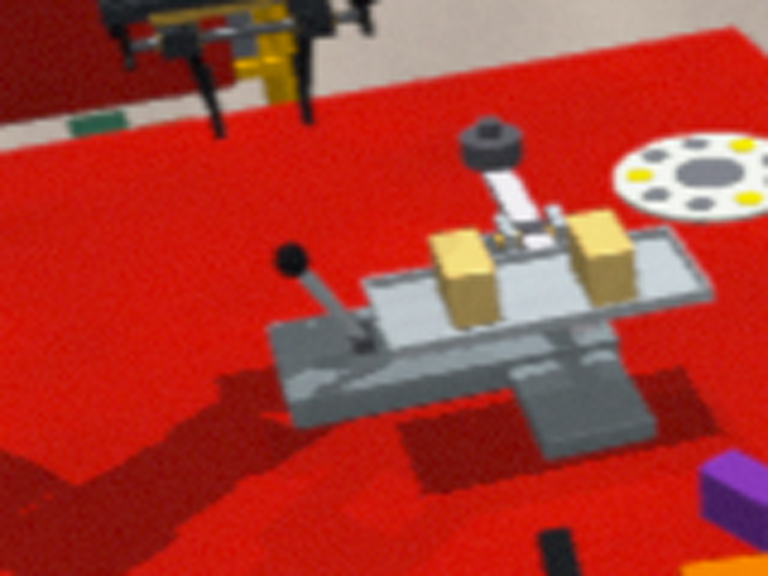

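Lever at its start position (291,259), tray up, both blocks aboard. Now pick up the near block.

>>> {"name": "play_rows", "arguments": {
  "moves": [
    [[-34,28,0,0,0,0],[-35,28,0,0,0,0],[-35,28,0,0,0,0],[-34,28,0,0,0,0],[0,0,0,0,0,0]]
  ]
}}

```text
time_s: 25.15
position: [0.5143, 0.2452, 0.2384]
tcp_rot: [[0.062, 0.998, -0.002], [0.998, -0.062, -0.002], [-0.003, -0.002, -1.0]]
force: [-0.4, 0.6, 0.3]
opening: 0.647
grasp_force: 0.0
```

>>> {"name": "play_rows", "arguments": {
  "moves": [
    [[0,0,20,0,0,0],[0,0,15,0,0,0],[0,0,0,0,0,0],[0,0,0,0,0,0]]
  ]
}}

```text
time_s: 25.55
position: [0.5107, 0.2499, 0.2043]
tcp_rot: [[0.055, 0.998, -0.003], [0.998, -0.055, -0.001], [-0.001, -0.003, -1.0]]
force: [-0.1, -0.1, -0.1]
opening: 0.65
grasp_force: 0.0
```

>>> {"name": "play_rows", "arguments": {
  "moves": [
    [[0,2,20,0,0,0],[0,0,16,0,0,0],[0,0,6,0,0,0],[0,0,0,0,0,0],[0,0,0,0,0,0]]
  ]
}}

```text
time_s: 26.05
position: [0.5143, 0.2498, 0.1643]
tcp_rot: [[0.056, 0.998, 0.001], [0.998, -0.056, 0.0], [0.0, 0.001, -1.0]]
force: [0.9, 0.3, 0.6]
opening: 0.652
grasp_force: 0.0
```

>>> {"name": "play_rows", "arguments": {
  "moves": [
    [[0,0,0,0,0,0],[0,0,0,0,0,0],[0,0,0,0,0,0],[0,0,0,0,0,0],[0,0,0,0,0,0]]
  ],
  "fingers": -1
}}

```text
time_s: 26.55
position: [0.5139, 0.2495, 0.1638]
tcp_rot: [[0.056, 0.998, 0.0], [0.998, -0.056, 0.0], [0.0, 0.0, -1.0]]
force: [-0.9, 0.1, 1.8]
opening: 0.408
grasp_force: 30.0
```

>>> {"name": "play_rows", "arguments": {
  "moves": [
    [[0,0,-15,0,0,0],[0,0,-25,0,0,0],[0,0,-20,0,0,0],[0,0,-10,0,0,0],[0,0,0,0,0,0]]
  ]
}}

```text
time_s: 27.05
position: [0.5147, 0.2497, 0.2348]
tcp_rot: [[0.056, 0.998, 0.003], [0.998, -0.056, 0.001], [0.001, 0.003, -1.0]]
force: [0.8, 0.3, -1.1]
opening: 0.409
grasp_force: 30.0
```

Run:
```python
from h import *
np.set_printoptions(precision=3,suppress=True)
p=bot.capture("top")
for q,z in(('pan_in',.05),('handle_grip',.112),('handle_tip',.112)):
    for r in bot.pinpoint(p,q)[:1]: print(q,r['centre'],r['confidence'],atz(p,r['centre'],z))
for c,z in(((471,362),.117),((470,363),.05)):pass
g=cv2.cvtColor(p['image'],cv2.COLOR_BGR2HSV)
m=((g[...,1]<60)&(g[...,2]>110)).astype(np.uint8); m[:, :275]=0;m[:,356:]=0;m[:200]=0;m[280:]=0
n,l,t,c=cv2.connectedComponentsWithStats(m);i=1+t[1:,4].argmax()
e=cv2.fitEllipse(cv2.findContours((l==i).astype(np.uint8),0,2)[0][0]);print(t[i],e,atz(p,e[0],.117),atz(p,e[0],.05))
```

```text
pan_in [312.3, 242.6] 0.91 [ 0.445 -0.255  0.05 ]
handle_grip [259.1, 227.7] 0.66 [ 0.488 -0.09   0.112]
handle_tip [235.6, 225.6] 0.68 [ 0.493 -0.02   0.112]
[ 281  206   72   73 3670] ((316.3017883300781, 241.95361328125), (70.56671142578125, 73.4576187133789), 165.35960388183594) [ 0.447 -0.256  0.117] [ 0.447 -0.268  0.05 ]
```

The pan centre is at (0.447,-0.257), which agrees with the zone derived from the hob corners. Carrying the block over.

>>> {"name": "play_rows", "arguments": {
  "moves": [
    [[-30,-4,0,0,0,0],[-43,-6,0,0,0,0],[-43,-6,0,0,0,0],[-43,-6,0,0,0,0],[-43,-7,0,0,0,0]]
  ]
}}

```text
time_s: 27.75
position: [0.4727, 0.048, 0.2326]
tcp_rot: [[0.055, 0.998, -0.002], [0.998, -0.055, 0.0], [0.0, -0.002, -1.0]]
force: [0.9, -0.1, -1.6]
opening: 0.408
grasp_force: 30.0
```

>>> {"name": "play_rows", "arguments": {
  "moves": [
    [[-43,-6,0,0,0,0],[-43,-6,0,0,0,0],[-43,-6,0,0,0,0],[-43,-7,0,0,0,0],[-43,-7,0,0,0,0]]
  ]
}}

```text
time_s: 28.25
position: [0.4286, -0.1649, 0.2328]
tcp_rot: [[0.056, 0.998, -0.001], [0.998, -0.056, 0.001], [0.001, -0.001, -1.0]]
force: [0.8, 0.0, -0.9]
opening: 0.414
grasp_force: 30.0
```

>>> {"name": "play_rows", "arguments": {
  "moves": [
    [[-43,-6,0,0,0,0],[-32,-6,0,0,0,0],[-20,-3,0,0,0,0],[0,0,0,0,0,0],[0,0,0,0,0,0]]
  ]
}}

```text
time_s: 28.75
position: [0.4087, -0.257, 0.2327]
tcp_rot: [[0.057, 0.998, -0.001], [0.998, -0.057, 0.002], [0.002, -0.002, -1.0]]
force: [-0.5, 0.8, -0.7]
opening: 0.41
grasp_force: 30.0
```

>>> {"name": "play_rows", "arguments": {
  "moves": [
    [[0,2,30,0,0,0],[0,0,45,0,0,0],[0,0,35,0,0,0],[0,0,20,0,0,0],[0,0,0,0,0,0]]
  ]
}}

```text
time_s: 29.25
position: [0.4098, -0.2544, 0.1009]
tcp_rot: [[0.054, 0.999, -0.006], [0.999, -0.054, 0.006], [0.006, -0.006, -1.0]]
force: [-1.1, 0.0, -1.0]
opening: 0.407
grasp_force: 30.0
```

>>> {"name": "play_rows", "arguments": {
  "moves": [
    [[0,0,8,0,0,0],[0,0,3,0,0,0],[0,0,0,0,0,0],[0,0,0,0,0,0]]
  ]
}}

```text
time_s: 29.65
position: [0.4117, -0.2579, 0.0934]
tcp_rot: [[0.056, 0.998, 0.001], [0.998, -0.056, -0.001], [-0.001, 0.001, -1.0]]
force: [0.7, 0.3, -0.7]
opening: 0.412
grasp_force: 30.0
```

>>> {"name": "play_rows", "arguments": {
  "moves": [
    [[0,0,0,0,0,0],[0,0,0,0,0,0],[0,0,0,0,0,0],[0,0,0,0,0,0]]
  ],
  "fingers": 0.3
}}

```text
time_s: 30.05
position: [0.4114, -0.2577, 0.0928]
tcp_rot: [[0.056, 0.998, 0.0], [0.998, -0.056, -0.0], [-0.0, 0.0, -1.0]]
force: [0.5, 0.1, 0.2]
opening: 0.629
grasp_force: 0.0
```

>>> {"name": "play_rows", "arguments": {
  "moves": [
    [[0,0,-25,0,0,0],[0,0,-45,0,0,0],[0,0,-45,0,0,0],[0,0,-30,0,0,0],[0,0,0,0,0,0]]
  ]
}}

```text
time_s: 30.55
position: [0.4134, -0.2596, 0.2419]
tcp_rot: [[0.056, 0.998, 0.007], [0.998, -0.056, -0.007], [-0.007, 0.008, -1.0]]
force: [0.8, 0.4, -0.7]
opening: 0.646
grasp_force: 0.0
```

```bash
python3 y.py g
python3 - <<'E'
from h import *
p=bot.capture("side");cv2.imwrite('pics/s6.png',cv2.resize(p['image'][100:360,100:400],None,fx=2.3,fy=2.3,interpolation=cv2.INTER_CUBIC))
E
```

```text
[ 0.4134 -0.2596  0.2419] 0.645632366956374 [ 0.9984 -0.0558  0.0078]
[132 175  25  15 302] [143.9007 181.8841] [array([0.6331, 0.2795]), array([0.6251, 0.2631]), array([0.6132, 0.2385])] ((143.92214965820312, 181.8565673828125), (24.082508087158203, 12.584466934204102), 5.19442892074585)
[304 247  14  14 166] [310.3855 253.6024] [array([ 0.4107, -0.2494]), array([ 0.4128, -0.2419]), array([ 0.416 , -0.2307])] ((310.5, 253.5), (13.0, 13.0), 90.0)
```

View pics/s6.png

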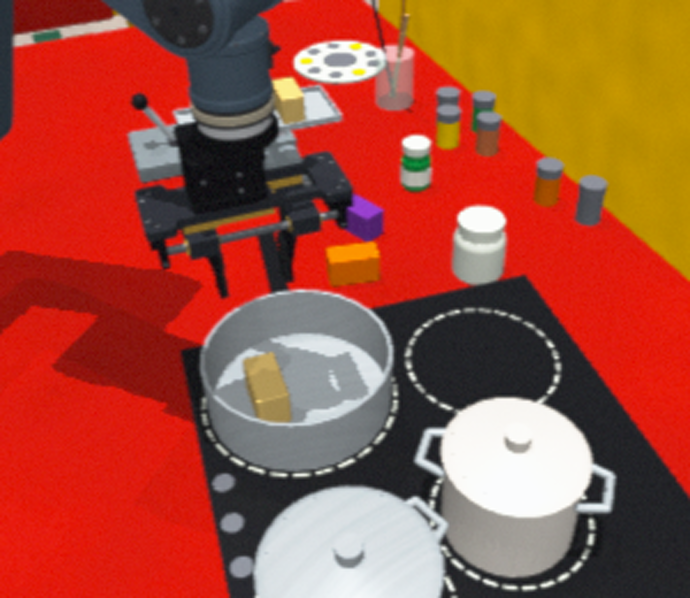

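One block is lying in the pan at (268,385) and the other is still on the tray at (289,97). Going back for it.

>>> {"name": "play_rows", "arguments": {
  "moves": [
    [[30,9,0,0,0,0],[43,15,0,0,0,0],[43,15,0,0,0,0],[43,15,0,0,0,0],[43,15,0,0,0,0]]
  ]
}}

```text
time_s: 31.15
position: [0.4907, -0.0578, 0.2354]
tcp_rot: [[0.057, 0.998, -0.004], [0.998, -0.057, 0.001], [0.001, -0.004, -1.0]]
force: [0.6, -0.2, 1.0]
opening: 0.65
grasp_force: 0.0
```

>>> {"name": "play_rows", "arguments": {
  "moves": [
    [[43,15,0,0,0,0],[43,15,0,0,0,0],[43,15,0,0,0,0],[43,15,0,0,0,0],[43,15,0,0,0,0]]
  ]
}}

```text
time_s: 31.65
position: [0.5775, 0.1524, 0.2348]
tcp_rot: [[0.056, 0.998, -0.005], [0.998, -0.056, -0.001], [-0.001, -0.005, -1.0]]
force: [0.2, -0.6, 0.4]
opening: 0.651
grasp_force: 0.0
```

>>> {"name": "play_rows", "arguments": {
  "moves": [
    [[43,15,0,0,0,0],[30,10,0,0,0,0],[17,4,0,0,0,0],[0,0,15,0,0,0],[0,0,15,0,0,0]]
  ]
}}

```text
time_s: 32.15
position: [0.6115, 0.2389, 0.2056]
tcp_rot: [[0.055, 0.998, -0.003], [0.998, -0.055, -0.001], [-0.001, -0.003, -1.0]]
force: [-0.1, 0.8, 0.2]
opening: 0.654
grasp_force: 0.0
```

>>> {"name": "play_rows", "arguments": {
  "moves": [
    [[0,0,0,0,0,0],[0,0,0,0,0,0]]
  ]
}}

```text
time_s: 32.35
position: [0.6116, 0.2381, 0.2063]
tcp_rot: [[0.057, 0.998, -0.003], [0.998, -0.057, -0.001], [-0.001, -0.003, -1.0]]
force: [0.3, -0.2, 0.7]
opening: 0.647
grasp_force: 0.0
```

>>> {"name": "play_rows", "arguments": {
  "moves": [
    [[0,1,20,0,0,0],[0,0,17,0,0,0],[0,0,6,0,0,0],[0,0,0,0,0,0],[0,0,0,0,0,0]]
  ]
}}

```text
time_s: 32.85
position: [0.6141, 0.2388, 0.1655]
tcp_rot: [[0.056, 0.998, 0.002], [0.998, -0.056, 0.0], [0.0, 0.002, -1.0]]
force: [-0.4, 1.0, 0.3]
opening: 0.649
grasp_force: 0.0
```

>>> {"name": "play_rows", "arguments": {
  "moves": [
    [[0,0,0,0,0,0],[0,0,0,0,0,0],[0,0,0,0,0,0],[0,0,0,0,0,0],[0,0,0,0,0,0]]
  ],
  "fingers": -1
}}

```text
time_s: 33.35
position: [0.6137, 0.2389, 0.1649]
tcp_rot: [[0.056, 0.998, 0.001], [0.998, -0.056, 0.0], [0.0, 0.001, -1.0]]
force: [-0.5, -1.2, 1.6]
opening: 0.414
grasp_force: 29.9
```

>>> {"name": "play_rows", "arguments": {
  "moves": [
    [[0,0,-15,0,0,0],[0,0,-25,0,0,0],[0,0,-20,0,0,0],[0,0,-10,0,0,0],[0,0,0,0,0,0]]
  ]
}}

```text
time_s: 33.85
position: [0.6144, 0.2391, 0.2368]
tcp_rot: [[0.056, 0.998, 0.004], [0.998, -0.056, 0.001], [0.001, 0.004, -1.0]]
force: [0.1, -0.0, -0.9]
opening: 0.411
grasp_force: 29.9
```

>>> {"name": "play_rows", "arguments": {
  "moves": [
    [[-30,-6,0,0,0,0],[-43,-9,0,0,0,0],[-43,-9,0,0,0,0],[-43,-9,0,0,0,0],[-43,-9,0,0,0,0]]
  ]
}}

```text
time_s: 34.35
position: [0.5587, 0.0382, 0.2334]
tcp_rot: [[0.055, 0.998, -0.002], [0.998, -0.055, 0.0], [0.0, -0.002, -1.0]]
force: [0.7, -1.1, -2.3]
opening: 0.409
grasp_force: 29.9
```

>>> {"name": "play_rows", "arguments": {
  "moves": [
    [[-43,-9,0,0,0,0],[-43,-9,0,0,0,0],[-43,-9,0,0,0,0],[-43,-9,0,0,0,0],[-43,-9,0,0,0,0]]
  ]
}}

```text
time_s: 34.85
position: [0.5018, -0.1738, 0.2336]
tcp_rot: [[0.056, 0.998, -0.002], [0.998, -0.056, 0.001], [0.001, -0.002, -1.0]]
force: [-0.4, -1.3, -1.5]
opening: 0.407
grasp_force: 29.9
```

>>> {"name": "play_rows", "arguments": {
  "moves": [
    [[-43,-8,0,0,0,0],[-29,-4,0,0,0,0],[-15,-2,0,0,0,0],[0,0,0,0,0,0],[0,0,0,0,0,0]]
  ]
}}

```text
time_s: 35.35
position: [0.4841, -0.2573, 0.2339]
tcp_rot: [[0.056, 0.998, -0.001], [0.998, -0.056, 0.002], [0.002, -0.001, -1.0]]
force: [-0.5, -0.2, -0.5]
opening: 0.411
grasp_force: 29.9
```

>>> {"name": "play_rows", "arguments": {
  "moves": [
    [[0,1,30,0,0,0],[0,0,45,0,0,0],[0,0,35,0,0,0],[0,0,20,0,0,0],[0,0,0,0,0,0]]
  ]
}}

```text
time_s: 35.85
position: [0.4838, -0.255, 0.1017]
tcp_rot: [[0.054, 0.999, -0.006], [0.999, -0.054, 0.006], [0.005, -0.006, -1.0]]
force: [-0.4, -0.2, -0.5]
opening: 0.41
grasp_force: 29.9
```

>>> {"name": "play_rows", "arguments": {
  "moves": [
    [[0,0,8,0,0,0],[0,0,4,0,0,0],[0,0,0,0,0,0],[0,0,0,0,0,0]]
  ]
}}

```text
time_s: 36.25
position: [0.4859, -0.259, 0.0934]
tcp_rot: [[0.056, 0.998, 0.001], [0.998, -0.056, -0.001], [-0.001, 0.001, -1.0]]
force: [0.1, -0.3, -1.4]
opening: 0.41
grasp_force: 29.9
```

>>> {"name": "play_rows", "arguments": {
  "moves": [
    [[0,0,0,0,0,0],[0,0,0,0,0,0],[0,0,0,0,0,0],[0,0,0,0,0,0]]
  ],
  "fingers": 0.3
}}

```text
time_s: 36.65
position: [0.4855, -0.2589, 0.0928]
tcp_rot: [[0.056, 0.998, 0.0], [0.998, -0.056, -0.0], [-0.0, 0.0, -1.0]]
force: [0.2, -0.2, -0.6]
opening: 0.629
grasp_force: 0.0
```

>>> {"name": "play_rows", "arguments": {
  "moves": [
    [[0,0,-25,0,0,0],[0,0,-45,0,0,0],[0,0,-40,0,0,0],[0,0,0,0,0,0],[0,0,0,0,0,0]]
  ]
}}

```text
time_s: 37.15
position: [0.4857, -0.259, 0.2036]
tcp_rot: [[0.056, 0.998, 0.002], [0.998, -0.056, -0.002], [-0.001, 0.002, -1.0]]
force: [-0.1, 1.3, 0.3]
opening: 0.649
grasp_force: 0.0
```

Both blocks are released in the pan. Now over the handle.

>>> {"name": "play_rows", "arguments": {
  "moves": [
    [[35,-3,0,0,0,0],[40,-3,0,0,0,0],[40,-3,0,0,0,0],[40,-3,0,0,0,0],[29,-3,0,0,0,0]]
  ]
}}

```text
time_s: 37.65
position: [0.4787, -0.0715, 0.2007]
tcp_rot: [[0.055, 0.998, -0.005], [0.998, -0.055, 0.002], [0.002, -0.005, -1.0]]
force: [-0.1, 0.2, 0.1]
opening: 0.648
grasp_force: 0.0
```

>>> {"name": "play_rows", "arguments": {
  "moves": [
    [[0,0,0,0,0,0.064],[0,0,0,0,0,0.063],[0,0,20,0,0,0],[0,0,10,0,0,0],[0,0,0,0,0,0]]
  ]
}}

```text
time_s: 38.15
position: [0.4786, -0.0735, 0.1701]
tcp_rot: [[0.182, 0.983, -0.006], [0.983, -0.182, 0.002], [0.001, -0.007, -1.0]]
force: [0.3, 0.8, 0.2]
opening: 0.647
grasp_force: 0.0
```

```bash
python3 y.py hh
python3 - <<'E'
from h import *
np.set_printoptions(precision=3,suppress=True)
p=bot.capture("side");P=bot.read_state()['position']
a=cv2.resize(p['image'][120:330,130:330],None,fx=2.8,fy=2.8,interpolation=cv2.INTER_CUBIC)
for th in(77,80,83):
    for r in(.13,.24):
        t=np.radians(th);q=(proj(p,[.447+r*np.cos(t),-.257+r*np.sin(t),.112])-[130,120])*2.8
        cv2.circle(a,tuple(int(v) for v in q),2,(0,255,0) if th==80 else (255,0,0),-1)
cv2.imwrite('pics/s7.png',a)
E
```

```text
[ 0.4786 -0.0735  0.1701] 0.6473513108115421 [ 0.9833 -0.182  -0.0066]
[304 223  24  13 280] [315.9393 229.0607] [array([ 0.4865, -0.2679]), array([ 0.4852, -0.2596]), array([ 0.4832, -0.2471])] ((315.5, 229.0), (12.0, 23.0), 90.0)
[290 250  24  14 303] [301.5413 256.769 ] [array([ 0.4008, -0.2219]), array([ 0.4034, -0.2156]), array([ 0.4073, -0.2063])] ((301.5, 256.5), (13.0, 23.0), 90.0)
```

View pics/s7.png

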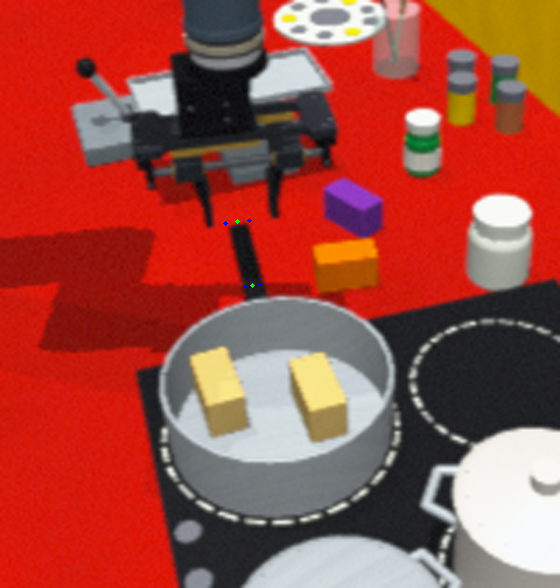

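The picture shows both blocks in the pan, at (218,390) and (318,395). The handle lies along about 80° and the fingers straddle it. Descend and grip.

>>> {"name": "play_rows", "arguments": {
  "moves": [
    [[0,0,30,0,0,0],[0,0,30,0,0,0],[0,0,10,0,0,0],[0,0,0,0,0,0],[0,0,0,0,0,0]]
  ]
}}

```text
time_s: 38.75
position: [0.4814, -0.0745, 0.1033]
tcp_rot: [[0.182, 0.983, 0.001], [0.983, -0.182, -0.0], [-0.0, 0.001, -1.0]]
force: [0.2, 0.2, -0.3]
opening: 0.645
grasp_force: 0.0
```

>>> {"name": "play_rows", "arguments": {
  "moves": [
    [[0,0,0,0,0,0],[0,0,0,0,0,0],[0,0,0,0,0,0],[0,0,0,0,0,0],[0,0,0,0,0,0]]
  ],
  "fingers": -1
}}

```text
time_s: 39.25
position: [0.4808, -0.0742, 0.1028]
tcp_rot: [[0.182, 0.983, 0.0], [0.983, -0.182, -0.0], [-0.0, 0.0, -1.0]]
force: [0.9, 0.3, -0.3]
opening: 0.278
grasp_force: 0.0
```

>>> {"name": "play_rows", "arguments": {
  "moves": [
    [[0,0,0,0,0,0],[0,0,0,0,0,0]]
  ]
}}

```text
time_s: 39.45
position: [0.4806, -0.0741, 0.1027]
tcp_rot: [[0.181, 0.983, -0.0], [0.983, -0.181, -0.0], [-0.0, -0.0, -1.0]]
force: [-0.2, -0.1, 2.6]
opening: 0.249
grasp_force: 30.0
```

>>> {"name": "play_rows", "arguments": {
  "moves": [
    [[0,7,0,0,0,0.038],[-0.5,14,0,0,0,0.075],[-0.5,14,0,0,0,0.075],[-0.5,14,0,0,0,0.075],[-0.5,14,0,0,0,0.075]]
  ]
}}

```text
time_s: 39.95
position: [0.5358, -0.0921, 0.1023]
tcp_rot: [[0.504, 0.864, -0.009], [0.864, -0.504, 0.007], [0.002, -0.012, -1.0]]
force: [-6.6, 7.9, 8.1]
opening: 0.248
grasp_force: 30.4
```

>>> {"name": "play_rows", "arguments": {
  "moves": [
    [[-0.5,14,0,0,0,0.075],[-0.5,14,0,0,0,0.075],[-0.5,14,0,0,0,0.075],[-0.5,14,0,0,0,0.075],[-0.5,14,0,0,0,0.075]]
  ]
}}

```text
time_s: 40.45
position: [0.5905, -0.1373, 0.1025]
tcp_rot: [[0.785, 0.619, -0.005], [0.619, -0.785, 0.008], [0.0, -0.009, -1.0]]
force: [-3.4, 8.7, 6.6]
opening: 0.253
grasp_force: 30.3
```

>>> {"name": "play_rows", "arguments": {
  "moves": [
    [[-0.5,14,0,0,0,0.075],[-0.5,14,0,0,0,0.075],[-0.5,14,0,0,0,0.075],[-0.5,14,0,0,0,0.075],[-0.5,14,0,0,0,0.075]]
  ]
}}

```text
time_s: 40.95
position: [0.6252, -0.1996, 0.1027]
tcp_rot: [[0.957, 0.289, -0.001], [0.289, -0.957, 0.006], [0.001, -0.006, -1.0]]
force: [-0.1, 5.9, 5.5]
opening: 0.25
grasp_force: 30.2
```

```bash
cat > pan.py <<'E'
from h import *
np.set_printoptions(precision=3,suppress=True)
s=bot.read_state();print(s['position'],s['tcp_rot'][:,0],s['force'])
for n in('top','side'):
    p=bot.capture(n);cv2.imwrite(f'pics/pan_{n}.png',cv2.resize(p['image'][120:370,150:450],None,fx=2.5,fy=2.5,interpolation=cv2.INTER_CUBIC))
    for q,z in(('pan_in',.05),('handle_tip',.112)):
        for r in bot.pinpoint(p,q)[:1]: print(n,q,r['confidence'],atz(p,r['centre'],z))
    if n=='top':
        g=cv2.cvtColor(p['image'],cv2.COLOR_BGR2HSV)
        m=((g[...,2]>110)&(g[...,1]<170)).astype(np.uint8); m[:, :275]=0;m[:,356:]=0;m[:195]=0;m[285:]=0
        m=cv2.morphologyEx(m,cv2.MORPH_OPEN,np.ones((5,5)))
        l,t=cv2.connectedComponentsWithStats(m)[1:3];i=1+t[1:,4].argmax()
        h=cv2.convexHull(cv2.findNonZero((l==i).astype(np.uint8)));e=cv2.fitEllipse(h);print(t[i],e[1],atz(p,e[0],.117))
E
python3 pan.py
```

```text
[ 0.625 -0.2    0.103] [0.957 0.289 0.001] [-0.113  5.882  5.488]
top pan_in 0.63 [ 0.455 -0.247  0.05 ]
[ 305  201   38   73 1660] (44.176082611083984, 71.52338409423828) [ 0.457 -0.267  0.117]
side pan_in 0.58 [ 0.447 -0.246  0.05 ]
```

>>> {"name": "play_rows", "arguments": {
  "moves": [
    [[-0.5,15,0,0,0,0.08],[-0.5,15,0,0,0,0.08],[-0.5,15,0,0,0,0.08],[-0.5,15,0,0,0,0.08],[-0.5,15,0,0,0,0.08]]
  ]
}}

```text
time_s: 41.75
position: [0.6336, -0.2745, 0.1028]
tcp_rot: [[0.995, -0.103, 0.0], [-0.103, -0.995, 0.003], [0.0, -0.003, -1.0]]
force: [2.3, 7.6, 3.2]
opening: 0.251
grasp_force: 30.2
```

>>> {"name": "play_rows", "arguments": {
  "moves": [
    [[0,0,0,0,0,0],[0,0,0,0,0,0],[0,0,0,0,0,0]]
  ]
}}

```text
time_s: 42.05
position: [0.6334, -0.2762, 0.1027]
tcp_rot: [[0.995, -0.098, 0.0], [-0.098, -0.995, -0.001], [0.0, 0.001, -1.0]]
force: [1.2, 0.8, 3.6]
opening: 0.248
grasp_force: 30.1
```

The implied pan centre is (0.448,-0.258), on its ring. Release, rise and retreat.

>>> {"name": "play_rows", "arguments": {
  "moves": [
    [[0,0,0,0,0,0],[0,0,0,0,0,0],[0,0,0,0,0,0],[0,0,0,0,0,0],[0,0,0,0,0,0]]
  ],
  "fingers": 0.2
}}

```text
time_s: 42.55
position: [0.6331, -0.2765, 0.1023]
tcp_rot: [[0.995, -0.1, -0.001], [-0.1, -0.995, -0.0], [-0.001, 0.0, -1.0]]
force: [-0.7, 0.3, -0.5]
opening: 0.572
grasp_force: 0.0
```

>>> {"name": "play_rows", "arguments": {
  "moves": [
    [[0,0,-20,0,0,0],[0,0,-40,0,0,0],[0,0,-45,0,0,0],[0,0,-45,0,0,0],[0,0,0,0,0,0]]
  ]
}}

```text
time_s: 43.05
position: [0.6371, -0.2789, 0.2612]
tcp_rot: [[0.995, -0.1, 0.014], [-0.1, -0.995, -0.009], [0.015, 0.008, -1.0]]
force: [0.6, -0.1, 0.7]
opening: 0.603
grasp_force: 0.0
```

>>> {"name": "play_rows", "arguments": {
  "moves": [
    [[0,-40,0,0,0,0],[0,-45,0,0,0,0],[0,-45,0,0,0,0],[0,-45,0,0,0,0],[0,-45,0,0,0,0]]
  ]
}}

```text
time_s: 43.55
position: [0.6548, -0.056, 0.2518]
tcp_rot: [[0.995, -0.1, -0.001], [-0.1, -0.995, 0.0], [-0.001, 0.0, -1.0]]
force: [0.1, -0.3, 0.6]
opening: 0.601
grasp_force: 0.0
```

>>> {"name": "play_rows", "arguments": {
  "moves": [
    [[0,-45,0,0,0,0],[0,-45,0,0,0,0],[0,-30,0,0,0,0],[0,0,0,0,0,0],[0,0,0,0,0,0]]
  ]
}}

```text
time_s: 44.05
position: [0.6669, 0.0623, 0.2518]
tcp_rot: [[0.995, -0.098, -0.001], [-0.098, -0.995, -0.001], [-0.001, 0.001, -1.0]]
force: [0.7, -0.3, -0.1]
opening: 0.6
grasp_force: 0.0
```

```bash
python3 pan.py; python3 y.py z
```

```text
[0.667 0.062 0.252] [ 0.995 -0.098 -0.001] [ 0.742 -0.34  -0.124]
top pan_in 0.62 [ 0.445 -0.251  0.05 ]
top handle_tip 0.77 [ 0.676 -0.286  0.112]
[ 281  209   64   66 3269] (64.18550872802734, 66.84294891357422) [ 0.448 -0.244  0.117]
side pan_in 0.67 [ 0.449 -0.252  0.05 ]
side handle_tip 0.76 [ 0.678 -0.293  0.112]
[0.6673 0.0603 0.2525] 0.6003142057675368 [-0.102  -0.9948  0.0002]
[293 217  12  24 280] [298.5929 228.3321] [array([ 0.4884, -0.2137]), array([ 0.487 , -0.2078]), array([ 0.4849, -0.199 ])] ((298.5, 228.5), (23.0, 11.0), 90.0)
[322 230  12  24 286] [327.465  241.5804] [array([ 0.4479, -0.3031]), array([ 0.4484, -0.2932]), array([ 0.449 , -0.2783])] ((327.5, 241.5), (23.0, 11.0), 90.0)
```

View pics/pan_top.png

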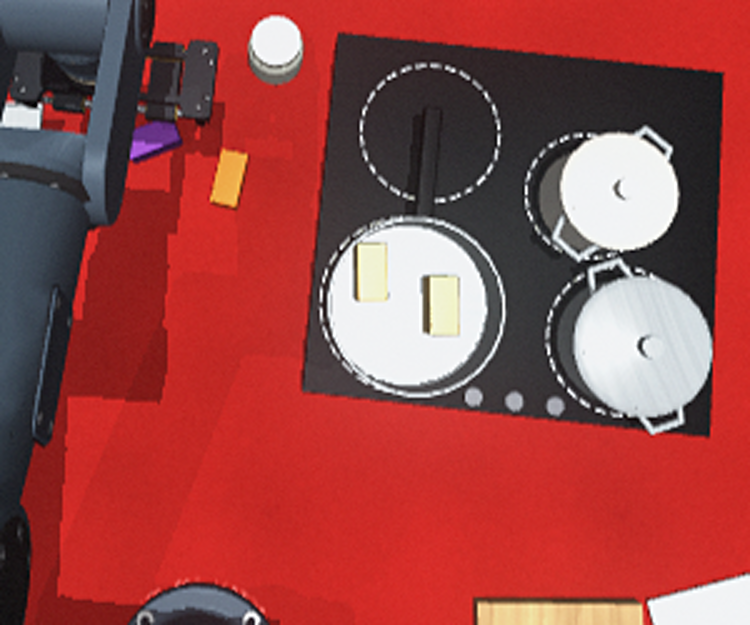

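View pics/pan_side.png

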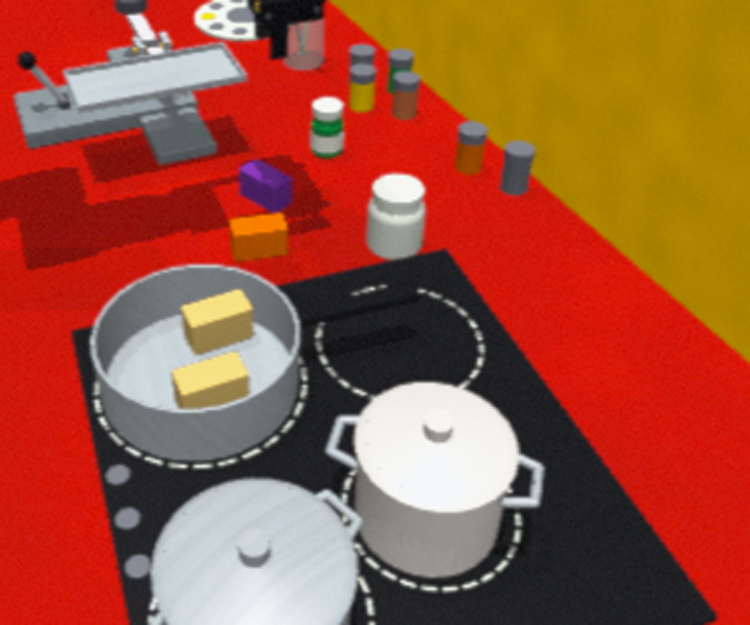

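Both blocks are in the pan at (371,272) and (443,305) of the top crop. The pan stands on its ring and its handle points inward over the hob, clear of the pots. The lever is arrested. Handing in.

```bash
python3 -c "
from rig import bot
print(bot.hand_in())"
```

```text
the job is handed in; nothing more can be done
None
```

I finished the job and handed it in: both wax blocks were check-weighed and moved into the saucepan, and its handle is turned inward over the hob, clear of the other pots; the hand-in gave no verdict.

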